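Lock a jeweller's ring tray into its bench bay

TASK

Put the ring tray away in its bay without picking it up: lift its front end by the brass bar and rest just the front edge on the bay's steel sill, let go while its back edge is still on the bench, then push it from behind over the sill until it has dropped flat on the bench behind the sill and stands against the bay's end stop. Then take the red-handled pin from its stand and drop it through the tray's lug and the sill until its collar is down on the lug, and let go. Never lift the whole tray off its supports or tip it steeply, and do not disturb the jar, the white gem box or the burnisher.

Things in the scene. Friction and masses are not known exactly. Their poses are not given: they have to be found in the camera images.
- dock: Bay fixed to the bench: dark steel sill, two low dark wooden side rails, low wooden end stop (12 mm high), aluminium roof over the far end. Origin at bench height in the middle of the sill's front face (outside the bay); +x points straight into the bay (push direction), z up. The sill spans x 0 to 40 mm and is 14 mm high; behind it the floor is the bare bench.
- bay_centre (a point): Point on the bench where the middle of the tray's underside lies when the tray is home against the end stop (bay x = 114 mm). Rails here: 34 mm high, 125 mm apart (tray is 120 mm wide); over the sill they flare out about 10 mm a side. Stop face at bay x = 184 mm: a home tray has 4 mm to the sill behind it.
- bay_roof (a point): Middle of the roof's front edge, on its top: bay x = 129 mm, 90 mm above the bench. The roof runs from here back past the stop to an upright back board 18 mm behind the stop's face; its underside is 84 mm above the bench.
- sill_hole (a point): Centre of the sill's hole at the sill's top face: 20 mm into the sill from its front face (bay x = 20 mm, y = 0), 14 mm above the bench.
- tray_centre (a point): Loose open wooden ring tray, 0.45 to 0.85 kg, 140 mm long (x), 120 mm wide (y), walls 40 mm high and 8 mm thick. This point is its centre, 20 mm above its underside. +x points to its front end, the one with the brass bar, which enters the bay first. Pads and rings inside (decoration) reach 28 mm above the underside.
- tray_bar (a point): Middle of the brass lifting bar: round, 14 mm thick, along the tray's y, 64 mm above the tray's underside, 8 mm behind its front face; 64 mm clear between its posts, 17 mm of air down to the front wall's top. Pinch it from above with the fingers closing along the tray's x; it turns freely on its posts, so the tray pitches as it is lifted.
- tray_front (a point): Middle of the tray's bottom front edge.
- tray_back (a point): Middle of the tray's bottom back edge, under the flat back wall (40 mm high). A steel lug sticks out backwards from the wall's middle: 38 mm long, 32 mm wide, 18 to 26 mm above the tray's underside; the wall can be pushed on either side of the lug, where slick white plates (38 mm wide, 2 mm proud, 3 to 39 mm up) let it slide up and down against whatever pushes it.
- lug_hole (a point): Centre of the lug's vertical 15 mm hole at the lug's top face, 24 mm behind the tray's back wall and 26 mm above the tray's underside. It lies over the sill's hole when the tray is home.
- pin_stand: Wooden stand fixed to the bench, 50 x 50 x 30 mm high, with a hole of 14 mm in which the pin stands. Origin under its centre.
- pin_handle (a point): Grip point on the pin's red round handle (25 mm diameter, 48 mm long), 55 mm above the pin's tip. The pin stands upright, 79 mm long: steel shank 11 mm diameter and 25 mm long with a pointed tip, brass collar 24 mm diameter and 6 mm thick, then the handle. z points up from tip to handle. 70 g.
- pin_tip (a point): Tip of the pin's shank. When the pin is fully in, the tip is about 1 mm above the bench.
- jar: Bystander: amber jar, 52 mm diameter, 80 mm high; origin under its centre. Leave alone.
- gem_box: Bystander: white gem box 60 x 70 x 43 mm; origin under its centre. Leave alone.
- burnisher: Bystander: burnishing tool with a wooden mushroom handle lying on the bench, about 165 mm long along its x; origin on the bench near its middle. Leave alone.
Mind the look-alikes: they are no part of the job. Leave any orange or pink look-alike of the part that bears tray_centre alone.

How it is judged:
By the outcome, as a careful person would: the job done as asked, in the order asked, and still so for the second after the job is handed in, with the robot touching nothing.
It also fails if it takes over 72 s, if anything falls off the work surface, if the arm or the gripper's body presses on something with over 40 N, if the wrist force passes 120 N, or if a joint passes its speed limit or range.

ROBOT

A 6-joint arm with a two-finger parallel gripper is mounted at the origin on the work surface. World frame = base frame: x ahead of the robot, y to its left, z up, the work surface at z = 0. Lengths are in mm, angles in rad, forces in N, time in s.
With the tool pointing down it reaches from about 350 to 975 mm from the base axis. Payload 7.1 kg.
Tool frame: the origin (TCP) lies between the finger pads; the fingertips stand 8 mm ahead of it and the grasp point (between the pads) lies 11 mm behind it (ctrl.tips_ahead is the distance from the TCP to the fingertips, in mm); y points along the fingers, z is the direction in which the jaws open and shut, and the axes are right-handed (so a half turn about y gives the same grasp; the last joint's range is limited). The gripper opens to 88 mm and grips with 3 to 60 N. Pads are 20 mm wide; open, the fingers measure 115 mm over their backs; the gripper's body (75 mm by 178 mm) begins 61 mm behind the grasp point.
Start: joints at [-1.141, 0.423, 1.63, -0, 1.089, -0.019], TCP at [271.192, -563.08, 230.675] pointing down, gripper open.
Joint ranges: [-3, 3], [-0.9, 2.11], [0.09, 2.58], [-1.31, 4.45], [0.11, 2.69], [-2.54, 2.54]. Speed limits (rad/s): [2.39, 2.39, 3.01, 3.14, 3.14, 3.14].

INTERFACE

Orientations are given as a rotation vector (axis times angle).
In Python, from workcell import ctrl gives the robot as it stands.
- The arm moves only by the shell command python3 -m creep 'ROWS'. ROWS is JSON, a list of rows, each an object of numbers: "tx", "ty", "tz": the shift along the world's x, y, z in mm; "rx", "ry", "rz": the turn, a rotation vector about the world's x, y, z in rad; "fingers": the closure in counts, from 0 (fully open) to 255 (shut). A call has 1 to 10 rows; each row is the pose to reach, as a shift and turn from the pose commanded when the call began; what a row does not reach only later rows make up. A row lasts 1/8 s, in which the tool goes at most 62.5 mm and 10.7 degrees, less where a joint would pass 70% of its speed; a pose out of reach is approached as far as the arm can. A call with a gripper value outside its range is refused whole. The fingers move at their own pace and stop on an object; the grip force is fixed at half the most. Time passes only in rows, so rows that repeat a pose let the fingers close. It gives the time, the measured TCP pose, the force and the opening at its end, in the units of the state.
- ctrl.get_obs(): the state, without advancing time (a new reading comes with each control period).
- ctrl.get_image(name): name is "scene" or "side" or "wrist"; returns a dict with "pixels" (420x560x3 uint8, blue, green, red), "intrinsics" (3x3 intrinsics, pixels), "rvec" (rotation vector, rad) and "tvec" (3), from world to camera coordinates, as OpenCV has them. Camera axes: x right, y down, z forward; pixel columns grow to the right and rows downward; lengths in mm; the calibration is good to about 2 mm. A picture is of the moment at which its call begins. There is no depth.
- ctrl.close_job(): hands the job in, once; it reports no verdict.
The state is a dict: "t": time; "qpos": joint angles; "qvel": joint speeds; "joint_torque": joint torques, N m; "ee_pos": TCP position; "orientation": TCP orientation; "ft_force": force on the tool from outside, world axes, zero at the start; "moment": the same for the moment, N m; "width": finger opening in mm.
Only numpy, scipy, OpenCV 4.12 (cv2) and the standard library are available. Lean on these libraries where they do the work, as an engineer would, in place of code of your own. Each camera call takes 0.05 s, during which the arm holds its last target.

## Working session

There is one attempt and no reset: what is moved stays moved. The work goes in short steps, Python scripts to look and compute and a shell command to move; the robot and the scene stay as the last step left them, time stands still between calls to the robot, and variables do not carry over. Pictures are saved under pics/ and viewed, and the job is handed in when it is done.

```bash
mkdir -p pics; ls; python3 - <<'E'
from workcell import ctrl
import cv2
o=ctrl.get_obs(); print({k:(o[k]) for k in ['t','ee_pos','orientation','width','ft_force']}, ctrl.tips_ahead)
for n in ['scene','side','wrist']:
    im=ctrl.get_image(n); cv2.imwrite(f'pics/{n}0.png',im['pixels']); print(n,im['intrinsics'],im['rvec'],im['tvec'])
E
```

```text
pics
{'t': 0.0, 'ee_pos': array([ 270.97123345, -562.5997    ,  229.89486269]), 'orientation': array([-0.45058727,  1.97410872, -1.97104276]), 'width': 87.91385680470812, 'ft_force': array([ 0.31296384, -1.04183291,  0.96258145])} 8.0
scene [[452.41184393   0.         276.83432933]
 [  0.         452.41184393 212.75707193]
 [  0.           0.           1.        ]] [ 0.95959869  2.61779338 -0.87667328] [ 441.06139692 -162.54979535 1464.93188741]
side [[499.58116117   0.         279.56617733]
 [  0.         499.58116117 210.18394904]
 [  0.           0.           1.        ]] [ 0.51843198 -2.49552519  1.41938515] [454.4294357  209.27113529 901.61428759]
wrist [[303.06520272   0.         277.23078625]
 [  0.         303.06520272 208.44895186]
 [  0.           0.           1.        ]] [-2.46705056  1.54953684  0.20518706] [-624.52421614  -29.42397573  388.81001207]
```

View pics/scene0.png

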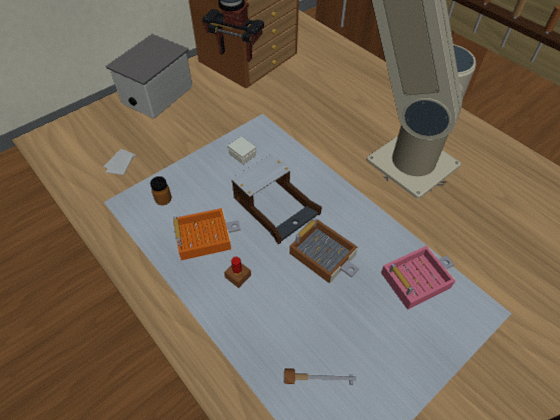

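View pics/side0.png

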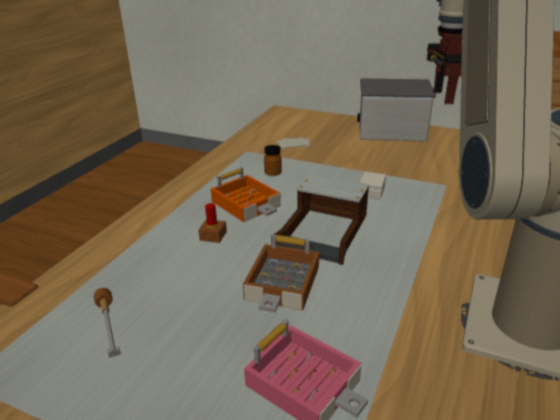

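View pics/wrist0.png

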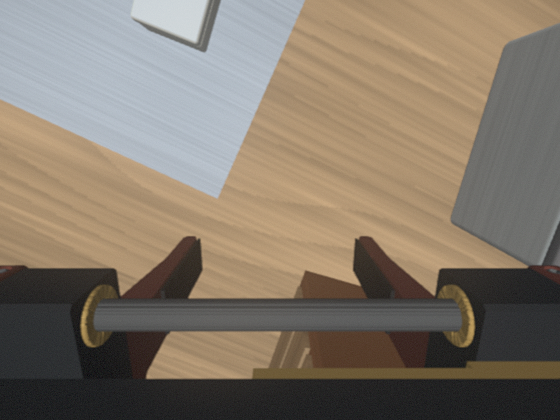

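The wooden-brown tray at scene (323,250) is the ring tray. The orange one at (202,233) and the pink one at (418,277) are look-alikes. I'll confirm this in enlarged crops.

```bash
cat > h.py <<'E'
import numpy as np, cv2
from workcell import ctrl
def cam(im):
    R,_=cv2.Rodrigues(np.array(im['rvec'],float)); return np.array(im['intrinsics']),R,np.array(im['tvec'],float).ravel()
def ray(im,uv):
    K,R,t=cam(im); d=R.T@np.linalg.solve(K,[uv[0],uv[1],1.]); return -R.T@t,d/np.linalg.norm(d)
def onz(im,uv,z):
    c,d=ray(im,uv); return c+d*(z-c[2])/d[2]
def proj(im,p):
    K,R,t=cam(im); q=(R@np.atleast_2d(p).T).T+t; q=q@K.T; return q[:,:2]/q[:,2:]
def tri(a,b):
    (c1,d1),(c2,d2)=a,b
    A=np.stack([d1,-d2],1); s=np.linalg.lstsq(A,c2-c1,rcond=None)[0]
    p,q=c1+d1*s[0],c2+d2*s[1]; return (p+q)/2,np.linalg.norm(p-q)
def crop(im,x0,y0,x1,y1,s,name):
    c=cv2.resize(im['pixels'][y0:y1,x0:x1],None,fx=s,fy=s,interpolation=cv2.INTER_CUBIC); cv2.imwrite(name,c)
E
python3 - <<'E'
from h import *
import pickle
S={n:ctrl.get_image(n) for n in ['scene','side']}
pickle.dump(S,open('s0.pkl','wb'))
crop(S['scene'],220,150,380,290,5,'pics/sc1.png')
crop(S['side'],230,165,380,315,4,'pics/sd1.png')
for n in S: print(n,ray(S[n],(280,210)))
E
```

```text
scene (array([ 990.46274206,  487.28847136, 1071.68863429]), array([-0.39756785, -0.45878673, -0.79464114]))
side (array([129.46558227, 792.64309551, 646.65634601]), array([ 0.36022463, -0.78295176, -0.50717329]))
```

View pics/sc1.png

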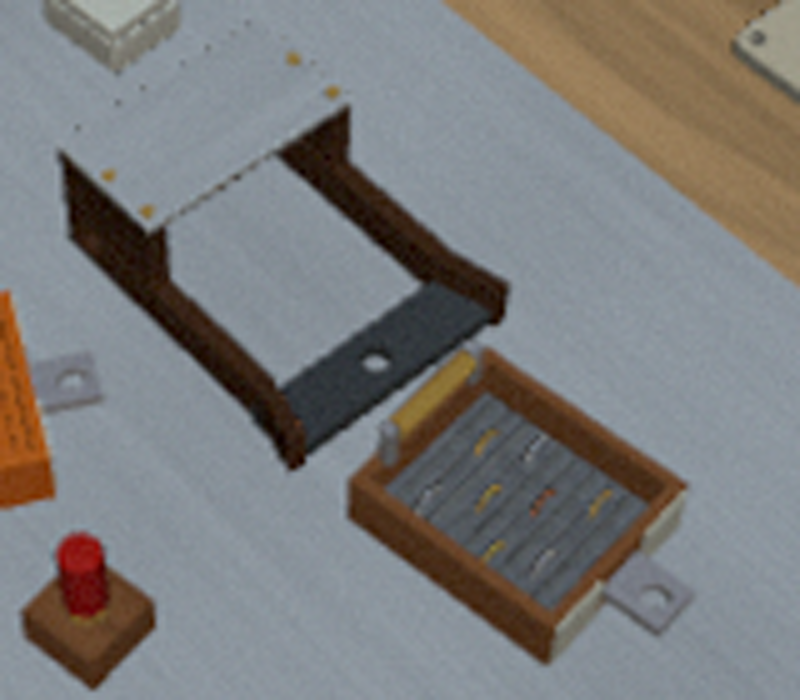

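View pics/sd1.png

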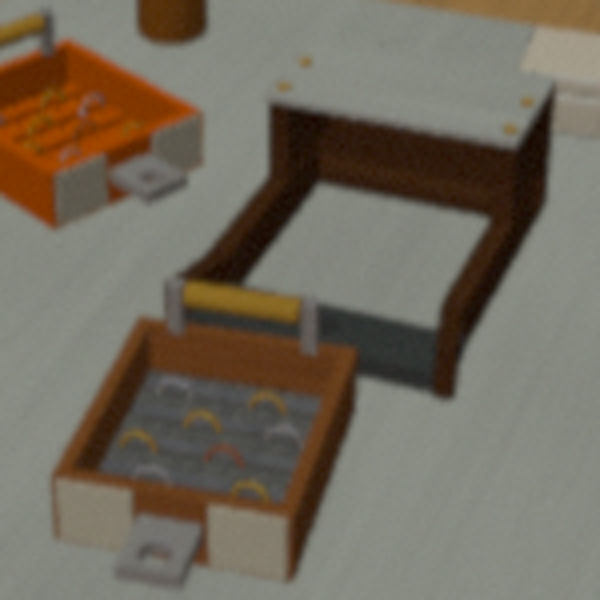

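The crops confirm it: the brown tray has a brass bar facing the sill, white plates and a lug at the back, and its lug hole is at scene crop (656,596). The sill hole is at crop (376,362). The pin's top is at crop (80,545).

```bash
python3 - <<'E'
from h import *
import pickle
S=pickle.load(open('s0.pkl','rb')); sc,sd=S['scene'],S['side']
A=lambda u,v:(220+(u+.5)/5-.5,150+(v+.5)/5-.5)
B=lambda u,v:(230+(u+.5)/4-.5,165+(v+.5)/4-.5)
np.set_printoptions(precision=1,suppress=True)
print('rim sc', [onz(sc,A(*p),40) for p in [(487,350),(688,488),(549,632),(350,488)]])
print('rim sd', [onz(sd,B(*p),40) for p in [(356,350),(290,515),(55,478),(140,320)]])
print('order sc: frontR,backR,backL,frontL ; sd: ?')
print('lughole',onz(sc,A(656,596),26),onz(sd,B(153,552),26))
print('lug tri',tri(ray(sc,A(656,596)),ray(sd,B(153,552))))
print('sillhole',onz(sc,A(376,362),14))
print('roof front sc',[onz(sc,A(*p),90) for p in [(150,232),(350,105)]],'sd',[onz(sd,B(*p),90) for p in [(270,102),(522,148)]])
print('roof back sc',[onz(sc,A(*p),90) for p in [(60,150),(255,20)]])
print('sill front top sc',[onz(sc,A(*p),14) for p in [(303,443),(487,318)]])
print('pintop',onz(sc,A(81,545),84))
# bar mask
for n,im in S.items():
    hsv=cv2.cvtColor(im['pixels'],cv2.COLOR_BGR2HSV)
    for nm,lo,hi in [('bar',(18,120,80),(30,255,255)),('red',(0,200,60),(4,255,255))]:
        m=cv2.inRange(hsv,lo,hi)
        k,l,st,c=cv2.connectedComponentsWithStats(m)
        print(n,nm,[(st[i].tolist(),c[i]) for i in range(1,k) if st[i][4]>25])
E
```

```text
rim sc [array([416.7, -14.9,  40. ]), array([397.3, 122.6,  40. ]), array([516.3, 137.3,  40. ]), array([536.6,   4.6,  40. ])]
rim sd [array([414.9, -16. ,  40. ]), array([397.3, 120.1,  40. ]), array([511.2, 138.4,  40. ]), array([531.2,   2.2,  40. ])]
order sc: frontR,backR,backL,frontL ; sd: ?
lughole [451.5 153.7  26. ] [452.4 153.9  26. ]
lug tri (array([452. , 154.1,  26.6]), np.float64(0.5880629278397719))
sillhole [457.  -62.7  14. ]
roof front sc [array([ 532.2, -171.9,   90. ]), array([ 383.8, -171.6,   90. ])] sd [array([ 525.1, -166.1,   90. ]), array([ 373.2, -168.7,   90. ])]
roof back sc [array([ 534.1, -253.2,   90. ]), array([ 381.9, -260.5,   90. ])]
sill front top sc [array([525.6, -47.2,  14. ]), array([386.3, -44.4,  14. ])]
pintop [682.9 -37.4  84. ]
scene bar [([271, 11, 8, 7, 36], array([274.2,  13.9])), ([270, 29, 8, 6, 29], array([273.8,  31.3])), ([270, 43, 8, 7, 30], array([273.7,  46.4])), ([174, 219, 7, 19, 77], array([176.6, 228. ])), ([299, 220, 16, 18, 86], array([306.3, 228.2])), ([393, 267, 17, 22, 109], array([401. , 277.2]))]
scene red [([232, 2
[... 3481 characters left out ...]
 ([382, 369, 17, 13, 52], array([389.8, 375.7])), ([438, 372, 93, 48, 1367], array([487.8, 399.4])), ([472, 377, 13, 8, 35], array([477.9, 380.1])), ([530, 377, 30, 43, 276], array([547.6, 395.1])), ([381, 378, 55, 24, 245], array([407. , 387.9])), ([413, 385, 25, 27, 129], array([423. , 396.6])), ([430, 391, 19, 14, 70], array([440. , 398.3])), ([528, 395, 24, 25, 174], array([539.4, 409.6])), ([372, 396, 23, 19, 111], array([382. , 403.5])), ([386, 399, 31, 21, 166], array([399.8, 409.7])), ([430, 402, 16, 18, 61], array([436.2, 413.8])), ([17, 412, 8, 8, 29], array([ 20.9, 416.2])), ([417, 413, 14, 7, 41], array([422.8, 415.8]))]
side red [([206, 204, 10, 21, 163], array([210.5, 213.6]))]
```

```bash
python3 - <<'E'
from h import *
import pickle
np.set_printoptions(precision=3,suppress=True)
S=pickle.load(open('s0.pkl','rb')); sc,sd=S['scene'],S['side']
o=ctrl.get_obs(); R,_=cv2.Rodrigues(o['orientation']); print(R)
print('bar',tri(ray(sc,(306.3,228.2)),ray(sd,(289.7,239.9))))
print('pin',tri(ray(sc,(236,264.6)),ray(sd,(210.5,213.6))))
w=ctrl.get_image('wrist'); c,d=ray(w,(277,208)); print('wcam',c,d)
Rw,_=cv2.Rodrigues(w['rvec']); print('cam in tool',R.T@(c-o['ee_pos']), R.T@Rw.T)
E
```

```text
[[-0.901 -0.     0.434]
 [-0.434  0.001 -0.901]
 [-0.    -1.    -0.001]]
bar (array([473.271,   0.154,  65.896]), np.float64(0.29273668507543626))
pin (array([686.128, -35.012,  61.492]), np.float64(0.7263178646564864))
wcam [ 336.38  -531.697  382.92 ] [-0.232 -0.111 -0.966]
cam in tool [ -72.353 -152.625    0.138] [[-0.     0.966  0.259]
 [-0.    -0.259  0.966]
 [ 1.     0.     0.001]]
```

```bash
python3 -m creep '[{"tx":20,"ty":56,"tz":0,"rz":-0.03},{"tx":41,"ty":113,"rz":-0.06},{"tx":61,"ty":169,"rz":-0.09},{"tx":81,"ty":225,"rz":-0.12},{"tx":101,"ty":281,"rz":-0.15},{"tx":122,"ty":338,"rz":-0.18},{"tx":142,"ty":394,"rz":-0.21},{"tx":162,"ty":450,"rz":-0.25},{"tx":183,"ty":507,"rz":-0.28},{"tx":203,"ty":562,"rz":-0.306}]'; python3 -m creep '[{"tx":0},{"tx":0}]'
python3 - <<'E'
from h import *
import pickle
o=ctrl.get_obs(); print(o['t'],o['ee_pos'],o['ft_force'],cv2.Rodrigues(o['orientation'])[0])
w=ctrl.get_image('wrist'); pickle.dump((o,w),open('w1.pkl','wb')); cv2.imwrite('pics/w1.png',w['pixels'])
E
```

```text
0.3 [ 271.10647696 -562.9426078   230.4234849 ] [ 0.16558499  0.85224115 -0.00111493] [[-9.00984883e-01 -2.18806430e-04  4.33850427e-01]
 [-4.33850482e-01  4.45031018e-04 -9.00984773e-01]
 [ 4.06436415e-06 -9.99999877e-01 -4.95895494e-04]]schema error: expected keys tx, ty, tz, rx, ry, rz, fingers
schema error: expected keys tx, ty, tz, rx, ry, rz, fingers
```

View pics/w1.png

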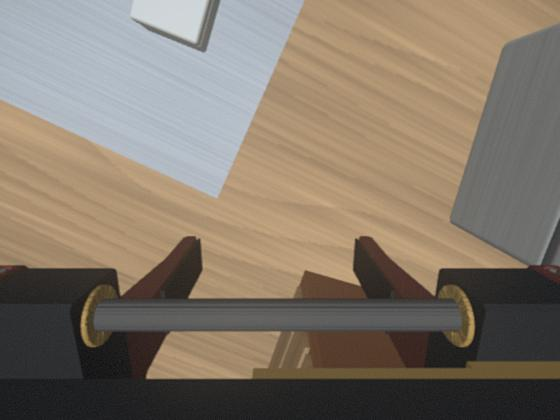

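All the keys are needed in every row.

```bash
python3 -m creep '[{"tx":20,"ty":56,"tz":0,"rx":0,"ry":0,"rz":-0.03,"fingers":0},{"tx":41,"ty":113,"tz":0,"rx":0,"ry":0,"rz":-0.06,"fingers":0},{"tx":61,"ty":169,"tz":0,"rx":0,"ry":0,"rz":-0.09,"fingers":0},{"tx":81,"ty":225,"tz":0,"rx":0,"ry":0,"rz":-0.12,"fingers":0},{"tx":101,"ty":281,"tz":0,"rx":0,"ry":0,"rz":-0.15,"fingers":0},{"tx":122,"ty":338,"tz":0,"rx":0,"ry":0,"rz":-0.18,"fingers":0},{"tx":142,"ty":394,"tz":0,"rx":0,"ry":0,"rz":-0.21,"fingers":0},{"tx":162,"ty":450,"tz":0,"rx":0,"ry":0,"rz":-0.25,"fingers":0},{"tx":183,"ty":507,"tz":0,"rx":0,"ry":0,"rz":-0.28,"fingers":0},{"tx":203,"ty":562,"tz":0,"rx":0,"ry":0,"rz":-0.306,"fingers":0}]'; python3 -m creep '[{"tx":0,"ty":0,"tz":0,"rx":0,"ry":0,"rz":0,"fingers":0},{"tx":0,"ty":0,"tz":0,"rx":0,"ry":0,"rz":0,"fingers":0}]'
python3 - <<'E'
from h import *
import pickle
o=ctrl.get_obs(); print(o['t'],o['ee_pos'],o['ft_force'],cv2.Rodrigues(o['orientation'])[0])
w=ctrl.get_image('wrist'); pickle.dump((o,w),open('w1.pkl','wb')); cv2.imwrite('pics/w1.png',w['pixels'])
E
```

```text
t: 1.6
ee_pos: [474.8, 0.9, 231.0]
orientation: [-0.152, 2.147, -2.147]
ft_force: [0.8, 0.5, 0.7]
width: 87.4
t: 1.85
ee_pos: [473.8, -1.1, 230.5]
orientation: [-0.156, 2.147, -2.147]
ft_force: [0.1, 0.0, -0.7]
width: 87.7
1.85 [473.84751818  -1.1471437  230.54807024] [ 0.05189663  0.04293105 -0.65159331] [[-9.89639953e-01 -5.39586550e-04  1.43570444e-01]
 [-1.43570306e-01 -2.86611371e-04 -9.89640079e-01]
 [ 5.75145397e-04 -9.99999813e-01  2.06173458e-04]]
```

View pics/w1.png

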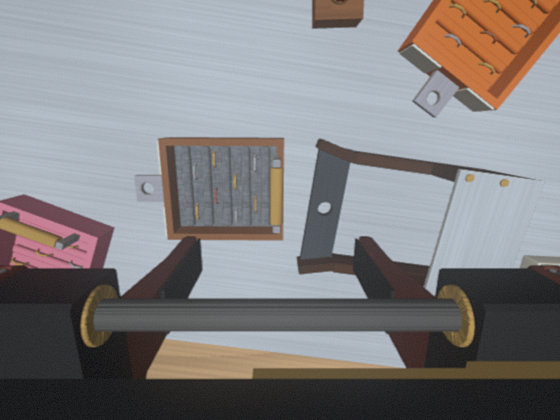

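The wrist view shows the tray at (222,188) with its bar at (276,195) and lug hole at (148,187). The sill is at about (324,208), with its hole near the middle. I'll enlarge it to measure.

```bash
python3 - <<'E'
from h import *
import pickle
o,w=pickle.load(open('w1.pkl','rb'))
crop(w,125,125,325,275,4,'pics/w1a.png'); crop(w,290,125,490,275,4,'pics/w1b.png')
E
```

```text
(no output)
```

View pics/w1a.png

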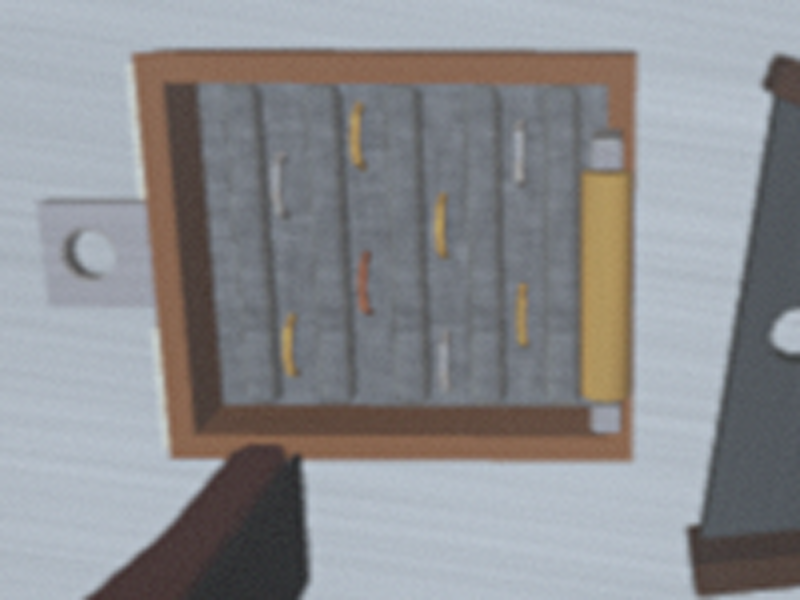

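View pics/w1b.png

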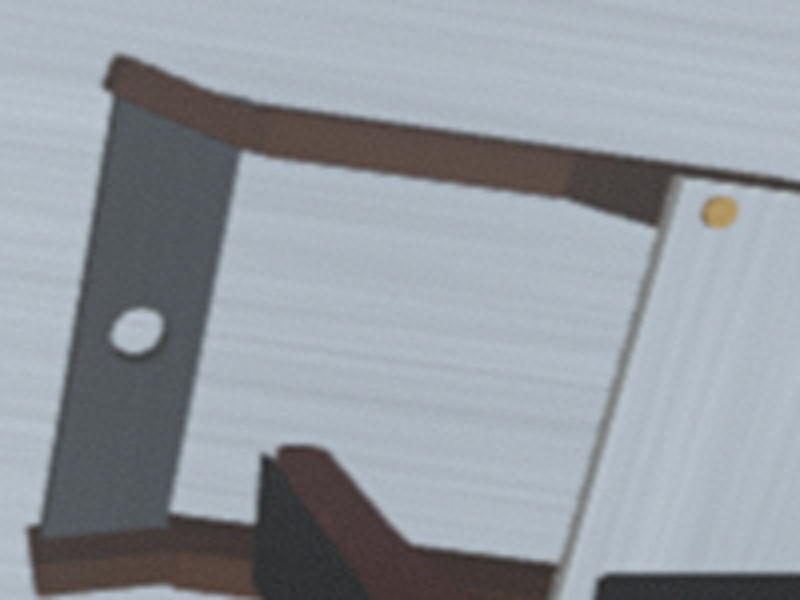

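```bash
python3 - <<'E'
from h import *
import pickle
np.set_printoptions(precision=1,suppress=True)
o,w=pickle.load(open('w1.pkl','rb'))
A=lambda u,v:(125+(u+.5)/4-.5,125+(v+.5)/4-.5)
B=lambda u,v:(290+(u+.5)/4-.5,125+(v+.5)/4-.5)
def ang(p,q): d=q-p; return np.degrees(np.arctan2(d[1],d[0])),np.linalg.norm(d[:2])
f1,b1,b2,f2=[onz(w,A(*p),40) for p in [(636,53),(133,55),(172,459),(632,460)]]
print('rim',f1,b1,b2,f2,(f1+b1+b2+f2)/4,ang(b1,f1),ang(b2,f2),ang(f2,f1),ang(b2,b1))
# bar silhouette at z 64
bl,br=onz(w,A(605,172),67),onz(w,A(605,400),67)
print('bar',(bl+br)/2,ang(br,bl)); print('lug',onz(w,A(92,253),26))
print('sillhole',onz(w,B(138,331),14))
p,q=onz(w,B(113,100),14),onz(w,B(43,530),14); print('sill front',p,q,ang(q,p))
p,q=onz(w,B(240,152),14),onz(w,B(168,515),14); print('sill rear',p,q,ang(q,p))
p,q=onz(w,B(676,178),90),onz(w,B(555,598),90); print('roof front',p,q,ang(q,p))
p,q=onz(w,B(262,112),34),onz(w,B(575,155),34); print('rail top outer left',p,q,ang(p,q))
p,q=onz(w,B(270,155),0),onz(w,B(560,195),0); print('rail bot inner left',p,q,ang(p,q))
E
```

```text
rim [535.1   0.8  40. ] [514.6 138.1  40. ] [397.1 121.4  40. ] [416.7 -15.8  40. ] [465.9  61.1  40. ] (np.float64(-81.5109760448752), np.float64(138.77956971106664)) (np.float64(-81.8718770384841), np.float64(138.59750708738463)) (np.float64(8.003292028649277), np.float64(119.54173013796007)) (np.float64(8.088947757995372), np.float64(118.66731983323982))
bar [474.    0.6  67. ] (np.float64(8.201145132270828), np.float64(62.41272395132664))
lug [453.5 153.   26. ]
sillhole [457.3 -63.1  14. ]
sill front [526.6 -42.5  14. ] [386.  -44.5  14. ] (np.float64(0.8246729352552573), np.float64(140.6210180036257))
sill rear [516.9 -83.4  14. ] [397.2 -84.3  14. ] (np.float64(0.44429976544346395), np.float64(119.71941206949064))
roof front [ 531.8 -169.9   90. ] [ 419.1 -171.3   90. ] (np.float64(0.7069798133608233), np.float64(112.71255826483218))
rail top outer left [530.4 -82.2  34. ] [ 531.4 -173.6   34. ] (np.float64(-89.3838957074525), np.float64(91.39757897133477))
rail bot inner left [516.3 -96.4   0. ] [ 517.1 -190.2    0. ] (np.float64(-89.48160697837773), np.float64(93.7814723877823))
```

Measurements agree with the given sizes: the rim is 139 × 119 mm, the bar is at (474, 0.6), the sill hole at (457.3, -63.1), the dock heading is -89.4° and the tray heading -81.8°. Next I'll descend over the bar and grip it.

```bash
python3 -m creep '[{"tx":0,"ty":1.7,"tz":-60,"rx":0,"ry":0,"rz":0,"fingers":60},{"tx":0,"ty":1.7,"tz":-115,"rx":0,"ry":0,"rz":0,"fingers":60},{"tx":0,"ty":1.7,"tz":-145,"rx":0,"ry":0,"rz":0,"fingers":60},{"tx":0,"ty":1.7,"tz":-165,"rx":0,"ry":0,"rz":0,"fingers":60},{"tx":0,"ty":1.7,"tz":-176.5,"rx":0,"ry":0,"rz":0,"fingers":60},{"tx":0,"ty":1.7,"tz":-176.5,"rx":0,"ry":0,"rz":0,"fingers":60},{"tx":0,"ty":1.7,"tz":-176.5,"rx":0,"ry":0,"rz":0,"fingers":60}]'
python3 - <<'E'
from h import *
im=ctrl.get_image('side'); crop(im,220,150,380,310,4,'pics/sd2.png')
E
```

```text
t: 2.78
ee_pos: [474.7, 0.2, 54.9]
orientation: [-0.151, 2.147, -2.147]
ft_force: [-0.2, 0.8, 0.4]
width: 67.4
```

View pics/sd2.png

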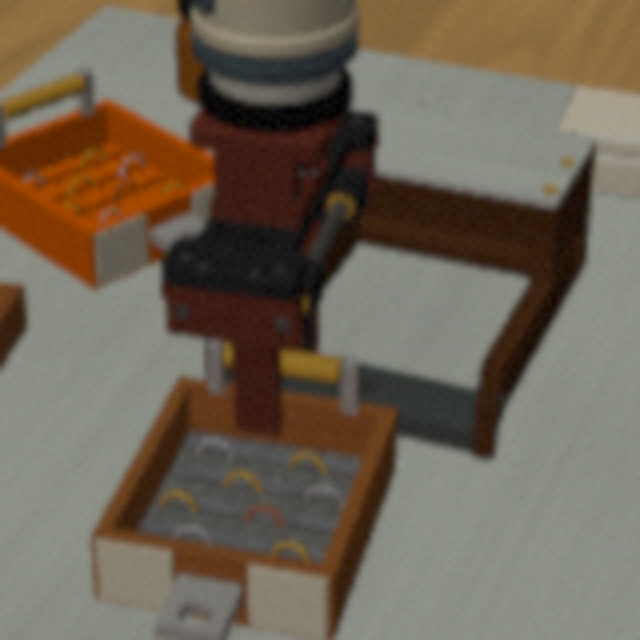

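The fingers straddle the bar between its posts, with the bar crossing behind the finger at crop (260,370). I'll close them.

```bash
python3 -m creep '[{"tx":0,"ty":0,"tz":0,"rx":0,"ry":0,"rz":0,"fingers":255},{"tx":0,"ty":0,"tz":0,"rx":0,"ry":0,"rz":0,"fingers":255},{"tx":0,"ty":0,"tz":0,"rx":0,"ry":0,"rz":0,"fingers":255},{"tx":0,"ty":0,"tz":0,"rx":0,"ry":0,"rz":0,"fingers":255},{"tx":0,"ty":0,"tz":0,"rx":0,"ry":0,"rz":0,"fingers":255},{"tx":0,"ty":0,"tz":0,"rx":0,"ry":0,"rz":0,"fingers":255},{"tx":0,"ty":0,"tz":0,"rx":0,"ry":0,"rz":0,"fingers":255},{"tx":0,"ty":0,"tz":0,"rx":0,"ry":0,"rz":0,"fingers":255}]'
```

```text
t: 3.82
ee_pos: [474.2, 0.6, 54.1]
orientation: [-0.154, 2.147, -2.147]
ft_force: [-0.7, -1.7, -1.1]
width: 12.9
```

```bash
python3 -m creep '[{"tx":0,"ty":0,"tz":2,"rx":0,"ry":0,"rz":0,"fingers":255},{"tx":0,"ty":0,"tz":5,"rx":0,"ry":0,"rz":0,"fingers":255},{"tx":0,"ty":0,"tz":8,"rx":0,"ry":0,"rz":0,"fingers":255},{"tx":0,"ty":0,"tz":12,"rx":0,"ry":0,"rz":0,"fingers":255},{"tx":0,"ty":0,"tz":16,"rx":0,"ry":0,"rz":0,"fingers":255},{"tx":0,"ty":0,"tz":20,"rx":0,"ry":0,"rz":0,"fingers":255},{"tx":0,"ty":0,"tz":20,"rx":0,"ry":0,"rz":0,"fingers":255},{"tx":0,"ty":0,"tz":20,"rx":0,"ry":0,"rz":0,"fingers":255}]'
python3 - <<'E'
from h import *
im=ctrl.get_image('side'); crop(im,220,150,380,310,4,'pics/sd3.png')
E
```

```text
t: 4.82
ee_pos: [474.5, 0.3, 74.3]
orientation: [-0.153, 2.146, -2.147]
ft_force: [-0.8, -2.2, -2.4]
width: 13.4
```

View pics/sd3.png

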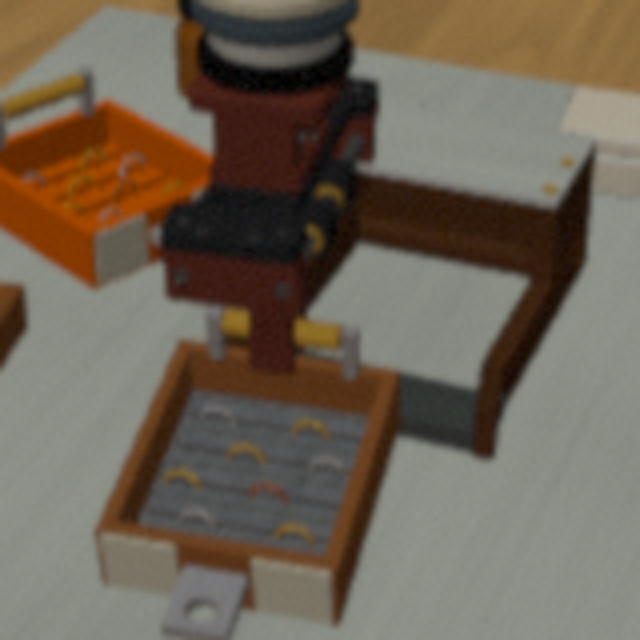

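```bash
python3 -m creep '[{"tx":-3,"ty":-2,"tz":0,"rx":0,"ry":0,"rz":-0.02,"fingers":255},{"tx":-6,"ty":-5,"tz":0,"rx":0,"ry":0,"rz":-0.045,"fingers":255},{"tx":-9,"ty":-9,"tz":0,"rx":0,"ry":0,"rz":-0.07,"fingers":255},{"tx":-12,"ty":-13,"tz":0,"rx":0,"ry":0,"rz":-0.095,"fingers":255},{"tx":-15,"ty":-18,"tz":0,"rx":0,"ry":0,"rz":-0.12,"fingers":255},{"tx":-17,"ty":-23,"tz":0,"rx":0,"ry":0,"rz":-0.133,"fingers":255},{"tx":-17,"ty":-28,"tz":0,"rx":0,"ry":0,"rz":-0.133,"fingers":255},{"tx":-17,"ty":-33,"tz":0,"rx":0,"ry":0,"rz":-0.133,"fingers":255},{"tx":-17,"ty":-38,"tz":0,"rx":0,"ry":0,"rz":-0.133,"fingers":255},{"tx":-17,"ty":-42.5,"tz":0,"rx":0,"ry":0,"rz":-0.133,"fingers":255}]'
python3 -m creep '[{"tx":0,"ty":0,"tz":0,"rx":0,"ry":0,"rz":0,"fingers":255},{"tx":0,"ty":0,"tz":0,"rx":0,"ry":0,"rz":0,"fingers":255}]'
python3 - <<'E'
from h import *
im=ctrl.get_image('side'); crop(im,220,150,380,310,4,'pics/sd4.png')
im=ctrl.get_image('scene'); crop(im,220,150,380,290,4,'pics/sc4.png')
im=ctrl.get_image('wrist'); cv2.imwrite('pics/w4.png',im['pixels'])
E
```

```text
t: 6.12
ee_pos: [457.3, -42.2, 74.2]
orientation: [-0.011, 2.217, -2.217]
ft_force: [0.2, 0.9, -4.4]
width: 13.0
t: 6.38
ee_pos: [457.5, -42.2, 74.3]
orientation: [-0.01, 2.216, -2.217]
ft_force: [-0.1, -2.4, -1.8]
width: 13.2
```

View pics/sd4.png

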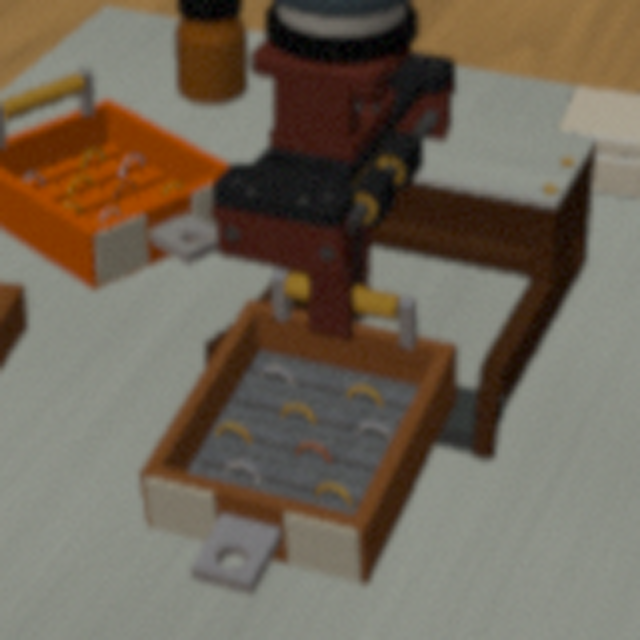

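View pics/sc4.png

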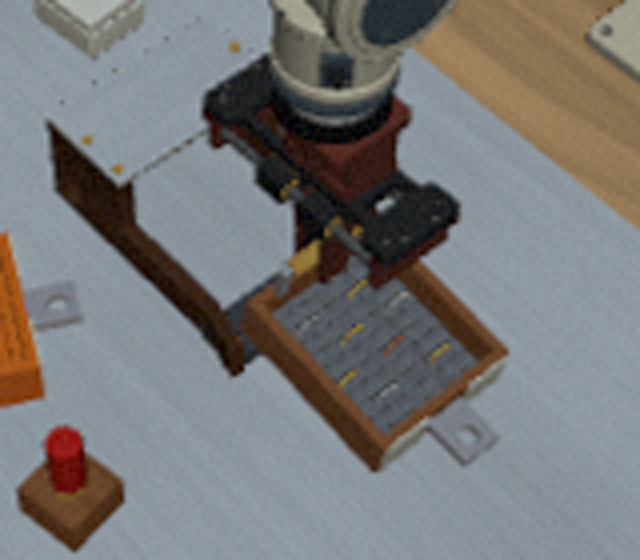

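View pics/w4.png

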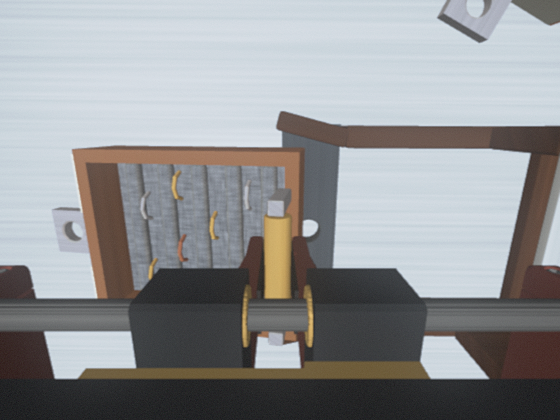

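The tray is in line with the bay and its front end is over the sill. The sill hole is visible just ahead of the front wall at wrist (310,228). I'll lower it onto the sill.

```bash
python3 -m creep '[{"tx":0,"ty":0,"tz":-1.5,"rx":0,"ry":0,"rz":0,"fingers":255},{"tx":0,"ty":0,"tz":-3,"rx":0,"ry":0,"rz":0,"fingers":255},{"tx":0,"ty":0,"tz":-4.5,"rx":0,"ry":0,"rz":0,"fingers":255},{"tx":0,"ty":0,"tz":-5.5,"rx":0,"ry":0,"rz":0,"fingers":255},{"tx":0,"ty":0,"tz":-5.5,"rx":0,"ry":0,"rz":0,"fingers":255},{"tx":0,"ty":0,"tz":-5.5,"rx":0,"ry":0,"rz":0,"fingers":255}]'
python3 - <<'E'
from h import *
im=ctrl.get_image('side'); crop(im,220,150,380,310,4,'pics/sd5.png')
E
```

```text
t: 7.28
ee_pos: [457.1, -41.8, 68.6]
orientation: [-0.011, 2.217, -2.216]
ft_force: [0.5, -0.9, -3.2]
width: 13.3
```

View pics/sd5.png

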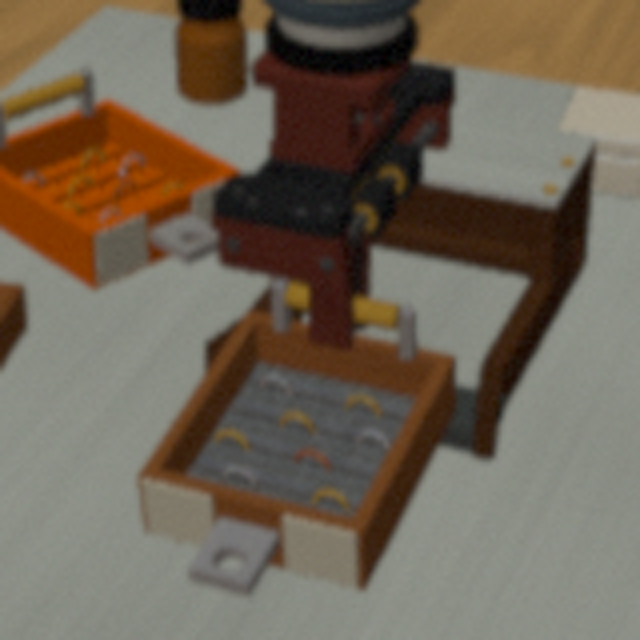

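```bash
python3 -m creep '[{"tx":0,"ty":0,"tz":-1,"rx":0,"ry":0,"rz":0,"fingers":255},{"tx":0,"ty":0,"tz":-1,"rx":0,"ry":0,"rz":0,"fingers":255}]';python3 -m creep '[{"tx":0,"ty":0,"tz":-0.7,"rx":0,"ry":0,"rz":0,"fingers":255},{"tx":0,"ty":0,"tz":-0.7,"rx":0,"ry":0,"rz":0,"fingers":255}]'
```

```text
t: 7.58
ee_pos: [457.3, -41.9, 68.1]
orientation: [-0.011, 2.216, -2.217]
ft_force: [-1.9, -2.4, 4.5]
width: 13.6
t: 7.82
ee_pos: [457.3, -41.9, 67.9]
orientation: [-0.01, 2.216, -2.216]
ft_force: [-3.7, -1.9, 14.3]
width: 13.3
```

The force has changed sign, so the tray rests on the sill. I'll ease off by a millimetre and open.

```bash
python3 -m creep '[{"tx":0,"ty":0,"tz":0.8,"rx":0,"ry":0,"rz":0,"fingers":255},{"tx":0,"ty":0,"tz":0.8,"rx":0,"ry":0,"rz":0,"fingers":120},{"tx":0,"ty":0,"tz":0.8,"rx":0,"ry":0,"rz":0,"fingers":90},{"tx":0,"ty":0,"tz":0.8,"rx":0,"ry":0,"rz":0,"fingers":90},{"tx":0,"ty":0,"tz":0.8,"rx":0,"ry":0,"rz":0,"fingers":90},{"tx":0,"ty":0,"tz":0.8,"rx":0,"ry":0,"rz":0,"fingers":90}]'
python3 -m creep '[{"tx":0,"ty":0,"tz":20,"rx":0,"ry":0,"rz":0,"fingers":90},{"tx":0,"ty":0,"tz":60,"rx":0,"ry":0,"rz":0,"fingers":90},{"tx":0,"ty":20,"tz":110,"rx":0,"ry":0,"rz":0,"fingers":90},{"tx":0,"ty":60,"tz":150,"rx":0,"ry":0,"rz":0,"fingers":90},{"tx":0,"ty":60,"tz":150,"rx":0,"ry":0,"rz":0,"fingers":90},{"tx":0,"ty":60,"tz":150,"rx":0,"ry":0,"rz":0,"fingers":90}]'
python3 - <<'E'
from h import *
import pickle
im=ctrl.get_image('side'); crop(im,220,150,380,310,4,'pics/sd6.png')
w=ctrl.get_image('wrist'); cv2.imwrite('pics/w6.png',w['pixels']); pickle.dump(w,open('w6.pkl','wb'))
print(ctrl.get_obs()['t'])
E
```

```text
t: 8.57
ee_pos: [457.2, -41.9, 67.7]
orientation: [-0.011, 2.217, -2.217]
ft_force: [0.6, -0.2, 0.4]
width: 56.0
t: 9.32
ee_pos: [456.6, 18.0, 217.3]
orientation: [-0.013, 2.216, -2.217]
ft_force: [-0.8, -0.4, 0.1]
width: 56.8
9.425
```

View pics/sd6.png

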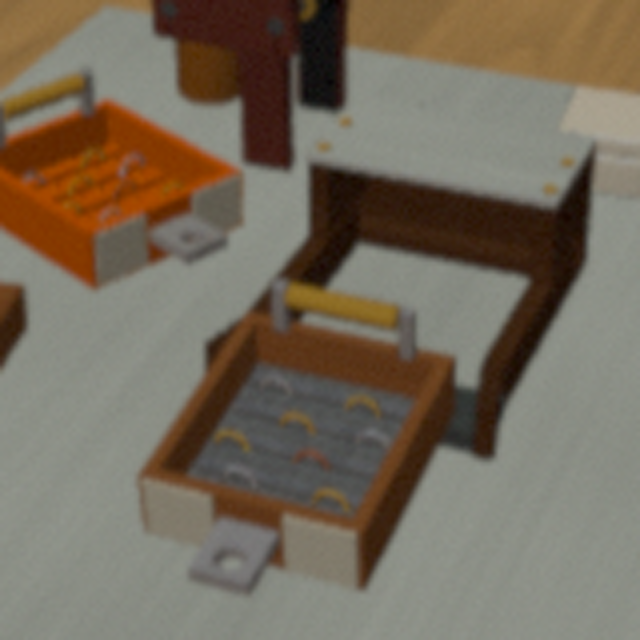

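View pics/w6.png

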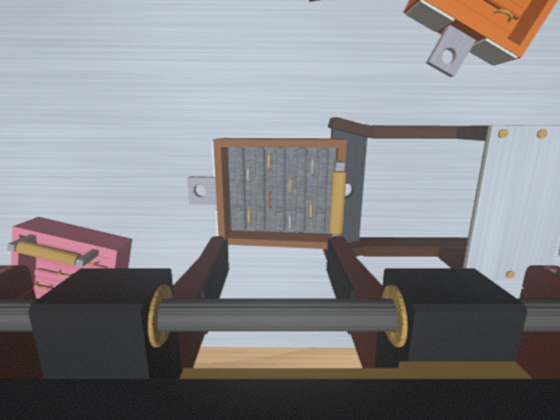

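The tray's front edge is on the sill and its back edge is on the bench, with the bar released. I'll measure where the back is for the push.

```bash
python3 - <<'E'
from h import *
import pickle
w=pickle.load(open('w6.pkl','rb')); crop(w,180,115,380,265,4,'pics/w6a.png')
E
```

```text
(no output)
```

View pics/w6a.png

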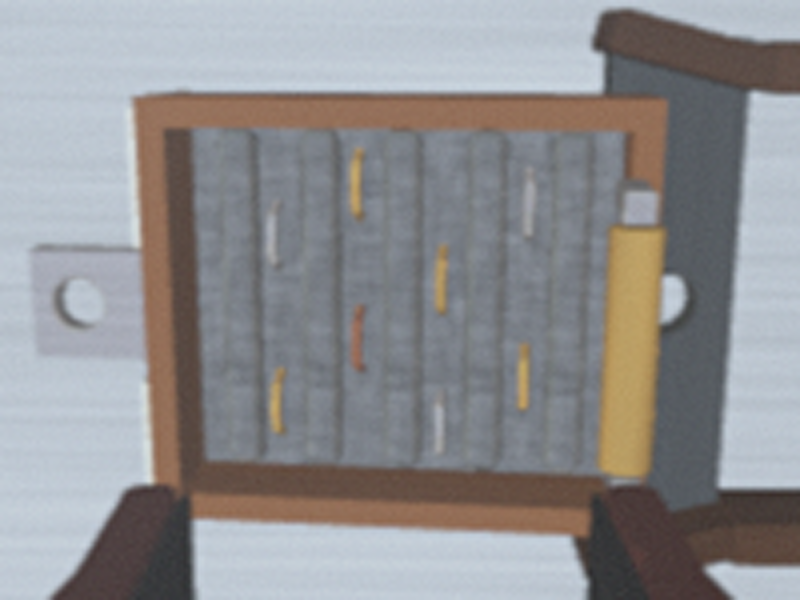

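```bash
python3 - <<'E'
from h import *
import pickle
np.set_printoptions(precision=1,suppress=True)
w=pickle.load(open('w6.pkl','rb'))
A=lambda u,v:(180+(u+.5)/4-.5,115+(v+.5)/4-.5)
def ang(p,q): d=q-p; return np.degrees(np.arctan2(d[1],d[0])),np.linalg.norm(d[:2])
b1,f1=onz(w,A(134,98),39.8),onz(w,A(667,100),55.3)
b2,f2=onz(w,A(155,517),39.8),onz(w,A(593,535),55.3)
print(b1,f1,b2,f2,'backmid',(b1+b2)/2,ang(b1,f1),ang(b2,b1))
br,bl=onz(w,A(630,475),81),onz(w,A(640,228),81); print('bar',(br+bl)/2,ang(br,bl))
print('lug',onz(w,A(80,301),23.2)); o=ctrl.get_obs(); print(o['ee_pos'],o['t'])
E
```

```text
[515.3  86.7  39.8] [516.8 -51.1  55.3] [396.6  86.   39.8] [398.6 -38.7  55.3] backmid [456.   86.4  39.8] (np.float64(-89.37930924895265), np.float64(137.85635318454175)) (np.float64(0.3580093250743884), np.float64(118.79042125293783))
bar [456.8 -41.7  81. ] (np.float64(1.337973539225367), np.float64(62.39137798890215))
lug [456.9 108.5  23.2]
[456.2  17.5 216.5] 9.425
```

```bash
python3 - <<'E'
from h import *
np.set_printoptions(precision=4,suppress=True)
o=ctrl.get_obs(); print(o['qpos'],o['ee_pos'],cv2.Rodrigues(o['orientation'])[0])
E
```

```text
[ 0.0124  0.1955  2.0005 -0.0002  0.9482  1.5741] [456.2128  17.5227 216.4745] [[-1.     -0.0026  0.0093]
 [-0.0093 -0.0002 -1.    ]
 [ 0.0026 -1.      0.0002]]
```

```bash
python3 -m creep '[{"tx":0,"ty":20,"tz":0,"rx":0,"ry":0,"rz":0.17,"fingers":70},{"tx":0,"ty":40,"tz":0,"rx":0,"ry":0,"rz":0.34,"fingers":70},{"tx":0,"ty":60,"tz":0,"rx":0,"ry":0,"rz":0.51,"fingers":70},{"tx":-1,"ty":80,"tz":0,"rx":0,"ry":0,"rz":0.68,"fingers":70},{"tx":-1,"ty":90,"tz":0,"rx":0,"ry":0,"rz":0.85,"fingers":70},{"tx":-1,"ty":95,"tz":0,"rx":0,"ry":0,"rz":1.02,"fingers":70},{"tx":-1,"ty":95,"tz":0,"rx":0,"ry":0,"rz":1.19,"fingers":70},{"tx":-1,"ty":95,"tz":0,"rx":0,"ry":0,"rz":1.36,"fingers":70},{"tx":-1.2,"ty":95,"tz":0,"rx":0,"ry":0,"rz":1.53,"fingers":70},{"tx":-1.2,"ty":95,"tz":0,"rx":0,"ry":0,"rz":1.573,"fingers":70}]'
python3 -m creep '[{"tx":0,"ty":0,"tz":-60,"rx":0,"ry":0,"rz":0,"fingers":70},{"tx":0,"ty":0,"tz":-110,"rx":0,"ry":0,"rz":0,"fingers":70},{"tx":0,"ty":0,"tz":-110,"rx":0,"ry":0,"rz":0,"fingers":70},{"tx":0,"ty":0,"tz":-110,"rx":0,"ry":0,"rz":0,"fingers":70}]'
python3 - <<'E'
from h import *
im=ctrl.get_image('side'); crop(im,200,150,400,310,4,'pics/sd7.png')
w=ctrl.get_image('wrist'); cv2.imwrite('pics/w7.png',w['pixels'])
print(cv2.Rodrigues(ctrl.get_obs()['orientation'])[0].round(4))
E
```

```text
t: 10.68
ee_pos: [455.3, 112.1, 216.2]
orientation: [-1.218, 1.201, -1.198]
ft_force: [0.2, -0.4, 0.2]
width: 63.7
t: 11.18
ee_pos: [456.5, 112.8, 108.3]
orientation: [-1.215, 1.201, -1.201]
ft_force: [-0.7, -0.4, 0.5]
width: 63.9
[[ 1.160e-02  2.900e-03  9.999e-01]
 [-9.999e-01  6.000e-04  1.160e-02]
 [-6.000e-04 -1.000e+00  2.900e-03]]
```

View pics/sd7.png

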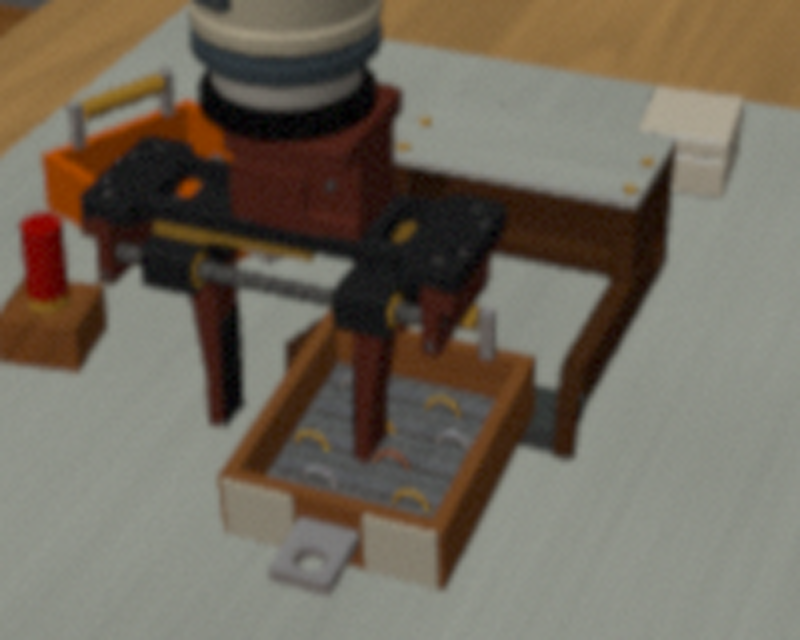

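View pics/w7.png

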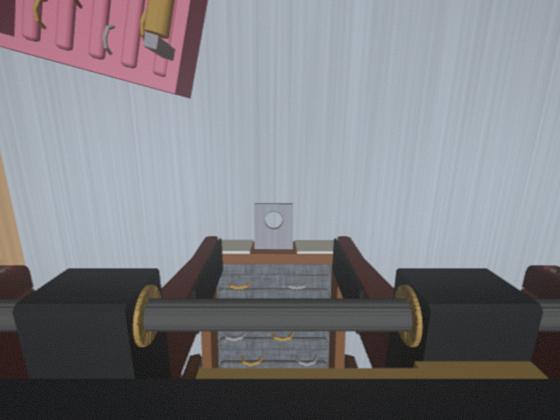

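The fingers are above the lug on both sides, behind the back wall. I'll descend, then push.

```bash
python3 -m creep '[{"tx":0,"ty":0,"tz":-40,"rx":0,"ry":0,"rz":0,"fingers":70},{"tx":0,"ty":0,"tz":-65,"rx":0,"ry":0,"rz":0,"fingers":70},{"tx":0,"ty":0,"tz":-80,"rx":0,"ry":0,"rz":0,"fingers":70},{"tx":0,"ty":0,"tz":-80,"rx":0,"ry":0,"rz":0,"fingers":70},{"tx":0,"ty":-5,"tz":-80,"rx":0,"ry":0,"rz":0,"fingers":70},{"tx":0,"ty":-10,"tz":-80,"rx":0,"ry":0,"rz":0,"fingers":70},{"tx":0,"ty":-10,"tz":-80,"rx":0,"ry":0,"rz":0,"fingers":70}]'
python3 - <<'E'
from h import *
im=ctrl.get_image('side'); crop(im,200,150,400,310,4,'pics/sd8.png')
w=ctrl.get_image('wrist'); cv2.imwrite('pics/w8.png',w['pixels'])
E
```

```text
t: 12.15
ee_pos: [456.3, 102.7, 28.4]
orientation: [-1.214, 1.2, -1.201]
ft_force: [-0.5, -0.3, -0.1]
width: 63.5
```

View pics/sd8.png

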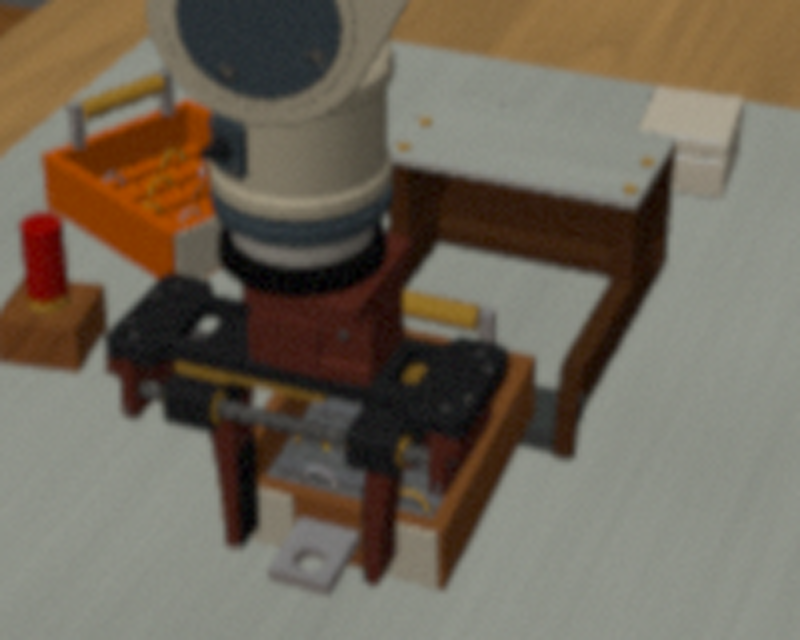

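View pics/w8.png

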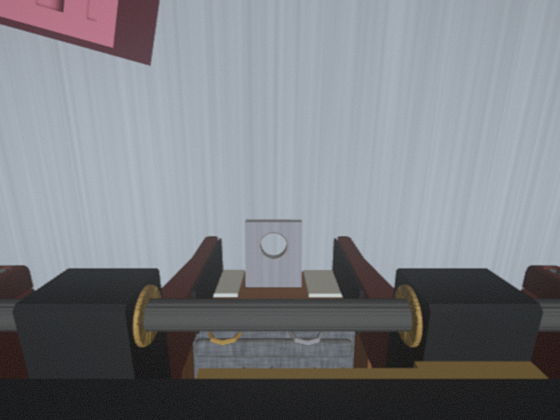

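The fingers straddle the lug against the white plates, centred on it. Now the push, first 50 mm.

```bash
python3 -m creep '[{"tx":0,"ty":-4,"tz":0,"rx":0,"ry":0,"rz":0,"fingers":70},{"tx":0.1,"ty":-8,"tz":0,"rx":0,"ry":0,"rz":0,"fingers":70},{"tx":0.2,"ty":-13,"tz":0,"rx":0,"ry":0,"rz":0,"fingers":70},{"tx":0.2,"ty":-18,"tz":0,"rx":0,"ry":0,"rz":0,"fingers":70},{"tx":0.3,"ty":-24,"tz":0,"rx":0,"ry":0,"rz":0,"fingers":70},{"tx":0.3,"ty":-30,"tz":0,"rx":0,"ry":0,"rz":0,"fingers":70},{"tx":0.4,"ty":-36,"tz":0,"rx":0,"ry":0,"rz":0,"fingers":70},{"tx":0.5,"ty":-42,"tz":0,"rx":0,"ry":0,"rz":0,"fingers":70},{"tx":0.5,"ty":-47,"tz":0,"rx":0,"ry":0,"rz":0,"fingers":70},{"tx":0.6,"ty":-50,"tz":0,"rx":0,"ry":0,"rz":0,"fingers":70}]'
python3 - <<'E'
from h import *
im=ctrl.get_image('side'); crop(im,200,150,400,310,4,'pics/sd9.png')
im=ctrl.get_image('scene'); crop(im,220,150,380,290,4,'pics/sc9.png')
w=ctrl.get_image('wrist'); cv2.imwrite('pics/w9.png',w['pixels'])
E
```

```text
t: 13.5
ee_pos: [456.5, 52.8, 27.8]
orientation: [-1.215, 1.201, -1.201]
ft_force: [-0.6, 6.3, 0.8]
width: 63.6
```

View pics/sd9.png

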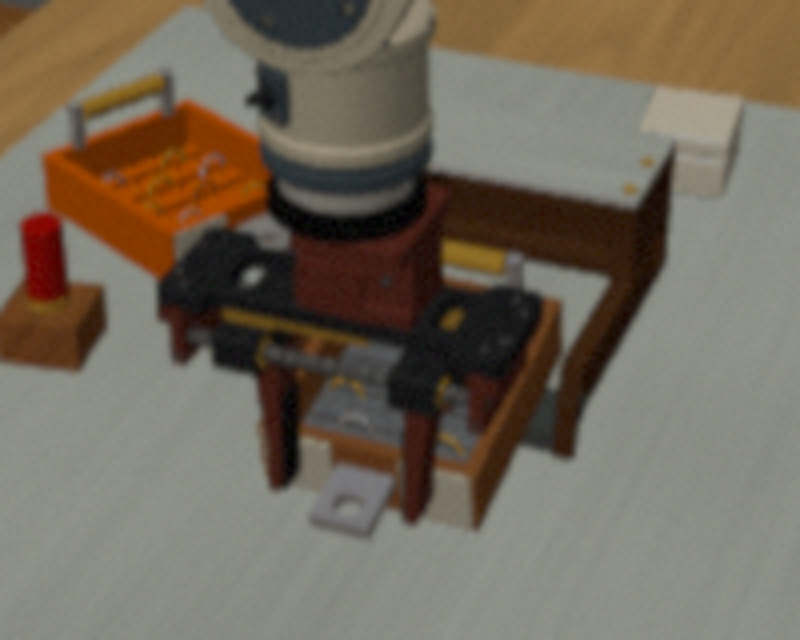

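View pics/w9.png

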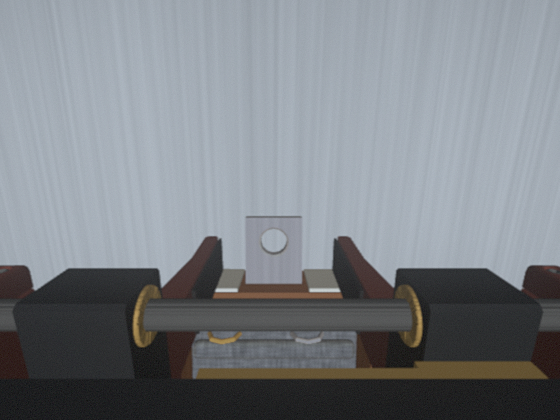

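View pics/sc9.png

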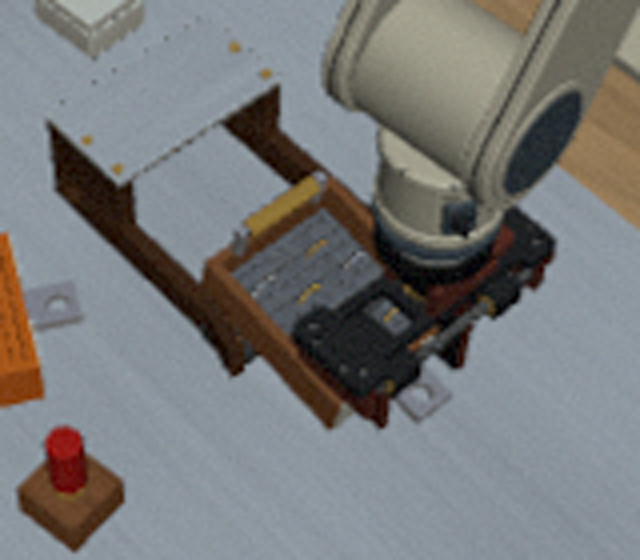

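```bash
python3 -m creep '[{"tx":0,"ty":-4,"tz":0,"rx":0,"ry":0,"rz":0,"fingers":70},{"tx":0.1,"ty":-8,"tz":0,"rx":0,"ry":0,"rz":0,"fingers":70},{"tx":0.1,"ty":-12,"tz":0,"rx":0,"ry":0,"rz":0,"fingers":70},{"tx":0.2,"ty":-16,"tz":0,"rx":0,"ry":0,"rz":0,"fingers":70},{"tx":0.2,"ty":-20,"tz":0,"rx":0,"ry":0,"rz":0,"fingers":70},{"tx":0.3,"ty":-24,"tz":0,"rx":0,"ry":0,"rz":0,"fingers":70},{"tx":0.3,"ty":-28,"tz":0,"rx":0,"ry":0,"rz":0,"fingers":70},{"tx":0.4,"ty":-32,"tz":0,"rx":0,"ry":0,"rz":0,"fingers":70},{"tx":0.4,"ty":-36,"tz":0,"rx":0,"ry":0,"rz":0,"fingers":70},{"tx":0.5,"ty":-40,"tz":0,"rx":0,"ry":0,"rz":0,"fingers":70}]'
python3 - <<'E'
from h import *
im=ctrl.get_image('side'); crop(im,200,150,400,310,4,'pics/sd10.png')
w=ctrl.get_image('wrist'); cv2.imwrite('pics/w10.png',w['pixels'])
im=ctrl.get_image('scene'); crop(im,220,150,380,290,4,'pics/sc10.png')
E
```

```text
t: 14.9
ee_pos: [456.9, 12.9, 27.7]
orientation: [-1.215, 1.201, -1.2]
ft_force: [-0.3, 5.3, 1.6]
width: 63.5
```

View pics/sd10.png

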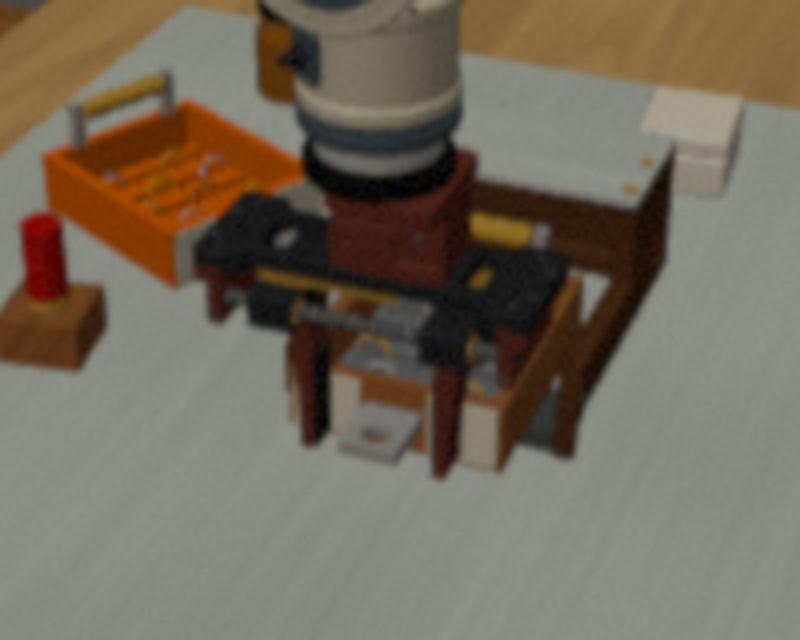

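View pics/sc10.png

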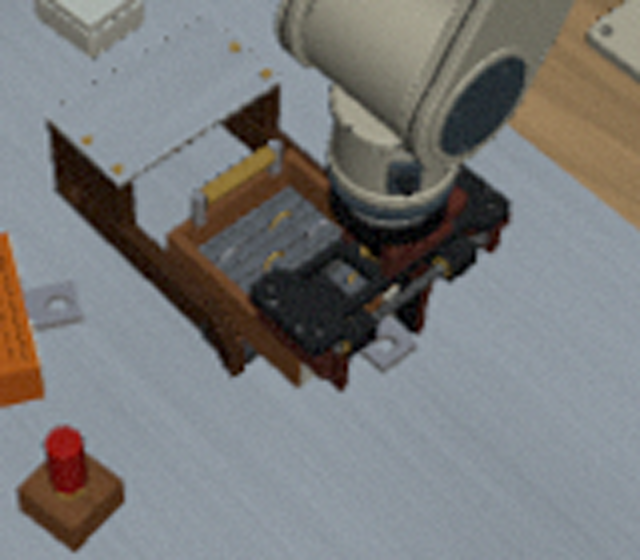

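View pics/w10.png

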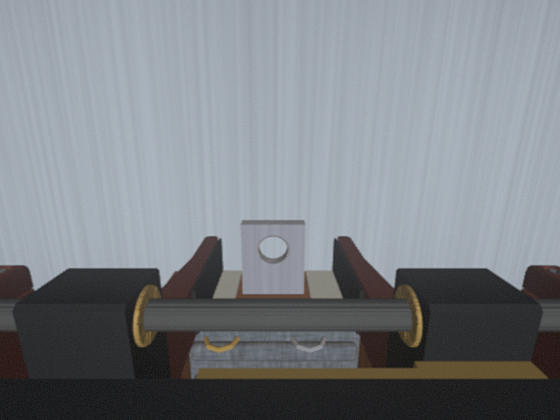

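The tray has levelled onto the sill and is still in line, with a steady 5 N push. I'll keep pushing.

```bash
python3 -m creep '[{"tx":0,"ty":-4,"tz":0,"rx":0,"ry":0,"rz":0,"fingers":70},{"tx":0.1,"ty":-8,"tz":0,"rx":0,"ry":0,"rz":0,"fingers":70},{"tx":0.1,"ty":-12,"tz":0,"rx":0,"ry":0,"rz":0,"fingers":70},{"tx":0.2,"ty":-16,"tz":0,"rx":0,"ry":0,"rz":0,"fingers":70},{"tx":0.2,"ty":-20,"tz":0,"rx":0,"ry":0,"rz":0,"fingers":70},{"tx":0.3,"ty":-24,"tz":0,"rx":0,"ry":0,"rz":0,"fingers":70},{"tx":0.3,"ty":-28,"tz":0,"rx":0,"ry":0,"rz":0,"fingers":70},{"tx":0.4,"ty":-32,"tz":0,"rx":0,"ry":0,"rz":0,"fingers":70}]'
python3 - <<'E'
from h import *
im=ctrl.get_image('side'); crop(im,200,150,400,310,4,'pics/sd11.png')
im=ctrl.get_image('scene'); crop(im,220,150,380,290,4,'pics/sc11.png')
w=ctrl.get_image('wrist'); cv2.imwrite('pics/w11.png',w['pixels'])
E
```

```text
t: 16.05
ee_pos: [457.5, -19.3, 27.8]
orientation: [-1.215, 1.2, -1.2]
ft_force: [0.6, 2.0, -1.0]
width: 63.6
```

View pics/sd11.png

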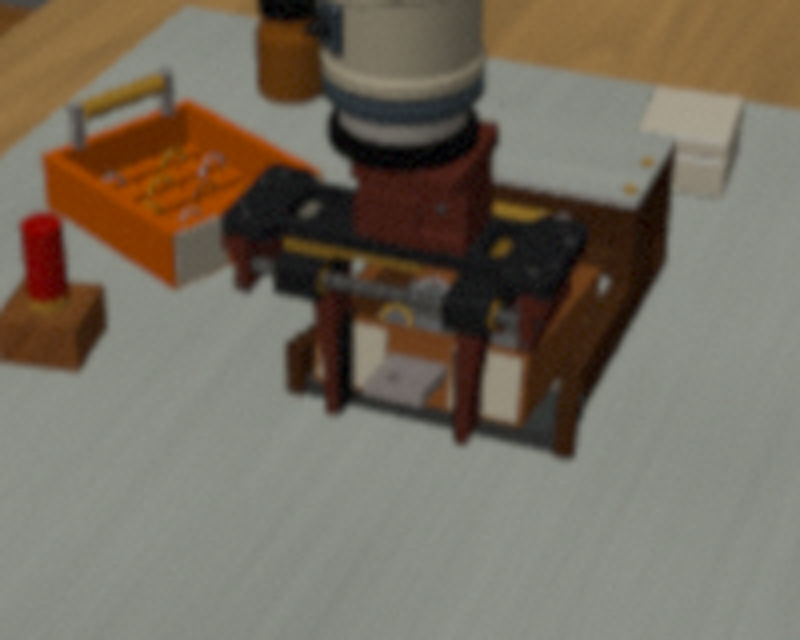

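View pics/sc11.png

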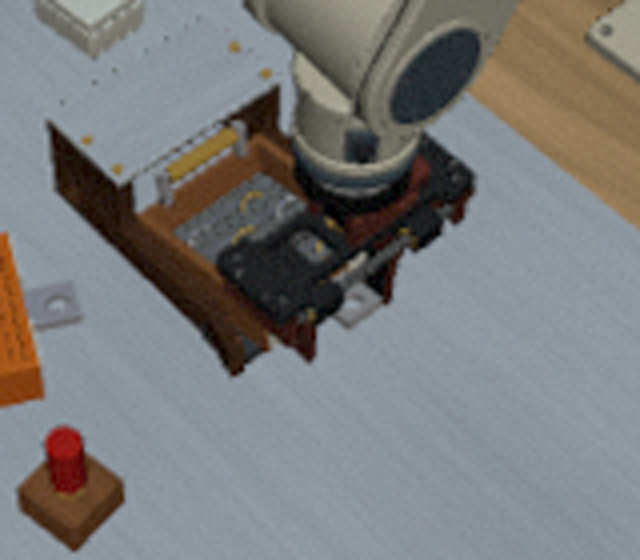

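View pics/w11.png

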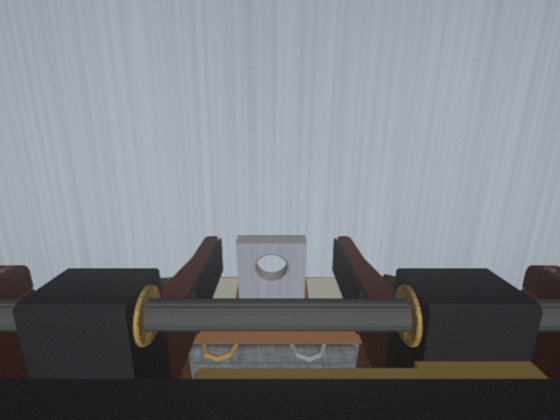

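The front has tipped down behind the sill and the bar is passing under the roof. I'll keep going.

```bash
python3 -m creep '[{"tx":0,"ty":-4,"tz":0,"rx":0,"ry":0,"rz":0,"fingers":70},{"tx":0.1,"ty":-8,"tz":0,"rx":0,"ry":0,"rz":0,"fingers":70},{"tx":0.1,"ty":-12,"tz":0,"rx":0,"ry":0,"rz":0,"fingers":70},{"tx":0.2,"ty":-16,"tz":0,"rx":0,"ry":0,"rz":0,"fingers":70},{"tx":0.2,"ty":-20,"tz":0,"rx":0,"ry":0,"rz":0,"fingers":70},{"tx":0.3,"ty":-24,"tz":0,"rx":0,"ry":0,"rz":0,"fingers":70},{"tx":0.3,"ty":-28,"tz":0,"rx":0,"ry":0,"rz":0,"fingers":70},{"tx":0.4,"ty":-32,"tz":0,"rx":0,"ry":0,"rz":0,"fingers":70},{"tx":0.4,"ty":-36,"tz":0,"rx":0,"ry":0,"rz":0,"fingers":70},{"tx":0.5,"ty":-40,"tz":0,"rx":0,"ry":0,"rz":0,"fingers":70}]'
python3 - <<'E'
from h import *
im=ctrl.get_image('side'); crop(im,200,150,400,310,4,'pics/sd12.png')
w=ctrl.get_image('wrist'); cv2.imwrite('pics/w12.png',w['pixels'])
E
```

```text
t: 17.45
ee_pos: [458.0, -59.1, 27.8]
orientation: [-1.215, 1.2, -1.2]
ft_force: [-0.1, 3.5, -1.1]
width: 64.0
```

View pics/sd12.png

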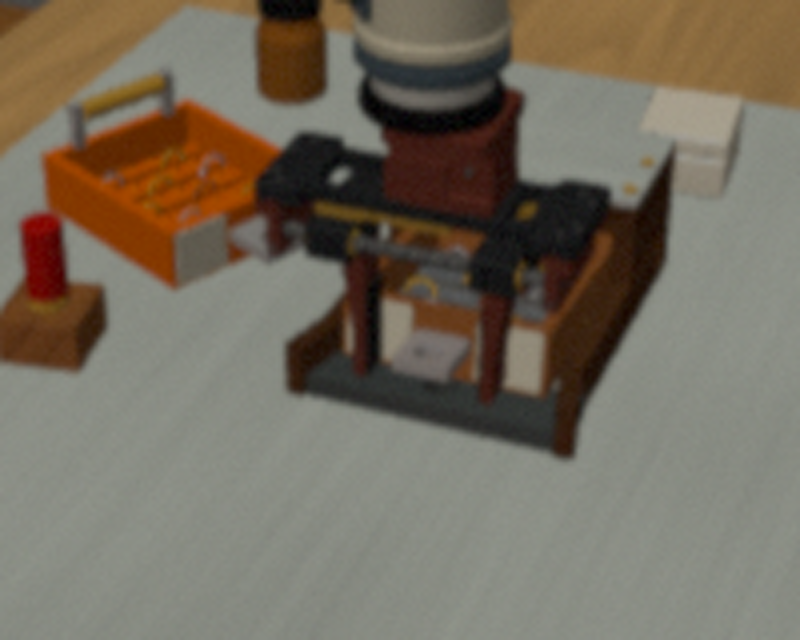

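View pics/w12.png

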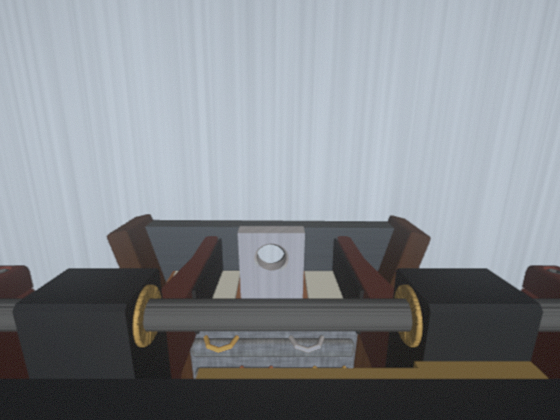

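The back edge is now on the sill top. For the last stretch I'll go slowly and watch the force.

```bash
python3 -m creep '[{"tx":0,"ty":-2,"tz":0,"rx":0,"ry":0,"rz":0,"fingers":70},{"tx":0,"ty":-4,"tz":0,"rx":0,"ry":0,"rz":0,"fingers":70},{"tx":0.1,"ty":-6,"tz":0,"rx":0,"ry":0,"rz":0,"fingers":70},{"tx":0.1,"ty":-8,"tz":0,"rx":0,"ry":0,"rz":0,"fingers":70},{"tx":0.1,"ty":-10,"tz":0,"rx":0,"ry":0,"rz":0,"fingers":70},{"tx":0.1,"ty":-12,"tz":0,"rx":0,"ry":0,"rz":0,"fingers":70},{"tx":0.1,"ty":-13.5,"tz":0,"rx":0,"ry":0,"rz":0,"fingers":70},{"tx":0.1,"ty":-13.5,"tz":0,"rx":0,"ry":0,"rz":0,"fingers":70}]'
python3 -m creep '[{"tx":0,"ty":-1,"tz":0,"rx":0,"ry":0,"rz":0,"fingers":70},{"tx":0,"ty":-1,"tz":0,"rx":0,"ry":0,"rz":0,"fingers":70}]'
python3 - <<'E'
from h import *
im=ctrl.get_image('side'); crop(im,200,150,400,310,4,'pics/sd13.png')
w=ctrl.get_image('wrist'); cv2.imwrite('pics/w13.png',w['pixels'])
E
```

```text
t: 18.55
ee_pos: [458.3, -72.7, 27.8]
orientation: [-1.215, 1.2, -1.201]
ft_force: [0.2, 0.4, 0.1]
width: 63.8
t: 18.8
ee_pos: [458.2, -73.5, 27.8]
orientation: [-1.215, 1.2, -1.2]
ft_force: [0.9, 0.6, 0.7]
width: 63.8
```

View pics/sd13.png

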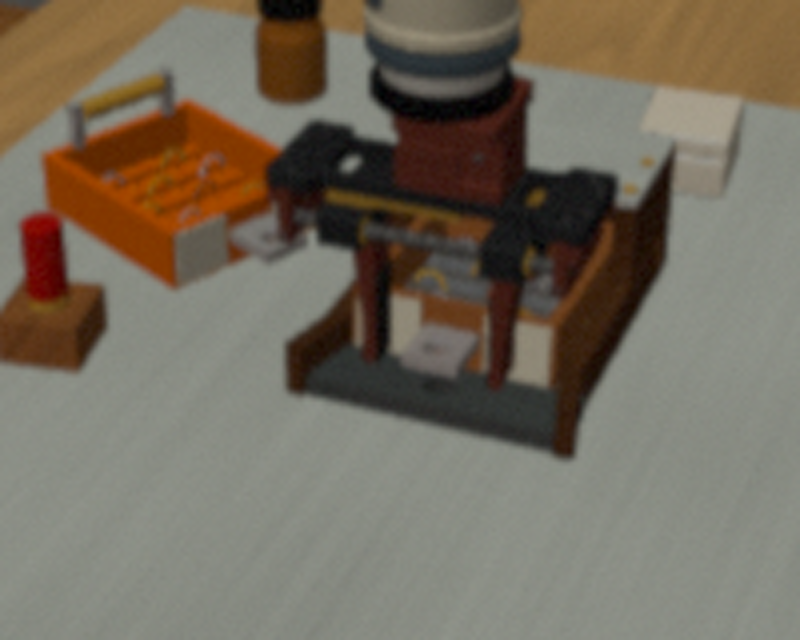

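View pics/w13.png

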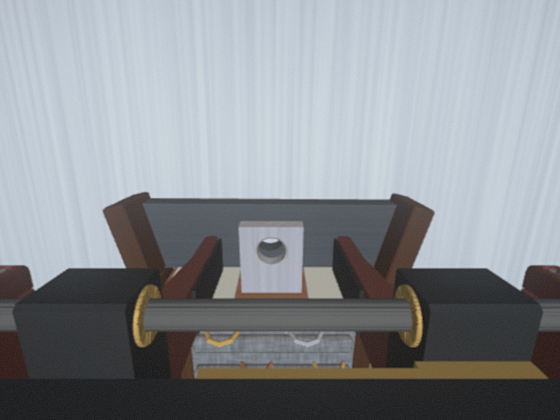

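```bash
for i in 1; do python3 -m creep '[{"tx":0,"ty":-0.7,"tz":0,"rx":0,"ry":0,"rz":0,"fingers":70},{"tx":0,"ty":-1.4,"tz":0,"rx":0,"ry":0,"rz":0,"fingers":70},{"tx":0,"ty":-1.4,"tz":0,"rx":0,"ry":0,"rz":0,"fingers":70}]'; done
python3 - <<'E'
from h import *
w=ctrl.get_image('wrist'); crop(w,100,180,440,400,2,'pics/w14.png')
E
```

```text
t: 19.27
ee_pos: [458.0, -74.7, 27.7]
orientation: [-1.215, 1.2, -1.2]
ft_force: [0.4, 3.0, -0.7]
width: 63.7
```

View pics/w14.png

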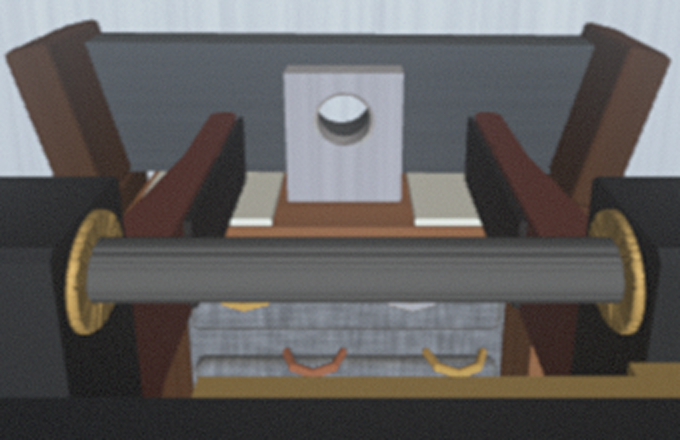

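```bash
python3 -m creep '[{"tx":0,"ty":-0.7,"tz":0,"rx":0,"ry":0,"rz":0,"fingers":70},{"tx":0,"ty":-0.7,"tz":0,"rx":0,"ry":0,"rz":0,"fingers":70}]'; python3 -m creep '[{"tx":0,"ty":-0.7,"tz":0,"rx":0,"ry":0,"rz":0,"fingers":70},{"tx":0,"ty":-0.7,"tz":0,"rx":0,"ry":0,"rz":0,"fingers":70}]'
```

```text
t: 19.58
ee_pos: [458.1, -75.4, 27.8]
orientation: [-1.215, 1.201, -1.2]
ft_force: [0.0, 5.8, -0.7]
width: 63.8
t: 19.82
ee_pos: [458.3, -75.5, 27.8]
orientation: [-1.213, 1.201, -1.201]
ft_force: [2.2, 9.7, -1.4]
width: 63.7
```

```bash
python3 -m creep '[{"tx":0,"ty":-0.6,"tz":0,"rx":0,"ry":0,"rz":0,"fingers":70},{"tx":0,"ty":-0.6,"tz":0,"rx":0,"ry":0,"rz":0,"fingers":70}]'; python3 -m creep '[{"tx":0,"ty":0,"tz":0,"rx":0,"ry":0,"rz":0,"fingers":70},{"tx":0,"ty":0,"tz":0,"rx":0,"ry":0,"rz":0,"fingers":70}]'
```

```text
t: 20.08
ee_pos: [458.5, -75.7, 27.8]
orientation: [-1.212, 1.202, -1.201]
ft_force: [3.1, 14.3, -0.3]
width: 63.5
t: 20.32
ee_pos: [458.5, -75.7, 27.8]
orientation: [-1.213, 1.202, -1.201]
ft_force: [2.3, 14.7, 0.2]
width: 63.4
```

It stands stiffly against the stop at 14.7 N with no further motion. I'll back off, rise and check it is home.

```bash
python3 -m creep '[{"tx":0,"ty":4,"tz":0,"rx":0,"ry":0,"rz":0,"fingers":70},{"tx":0,"ty":12,"tz":0,"rx":0,"ry":0,"rz":0,"fingers":70},{"tx":0,"ty":12,"tz":40,"rx":0,"ry":0,"rz":0,"fingers":70},{"tx":0,"ty":12,"tz":95,"rx":0,"ry":0,"rz":0,"fingers":70},{"tx":0,"ty":12,"tz":150,"rx":0,"ry":0,"rz":0,"fingers":70},{"tx":0,"ty":12,"tz":180,"rx":0,"ry":0,"rz":0,"fingers":70},{"tx":0,"ty":12,"tz":180,"rx":0,"ry":0,"rz":0,"fingers":70},{"tx":0,"ty":12,"tz":180,"rx":0,"ry":0,"rz":0,"fingers":70}]'
python3 - <<'E'
from h import *
import pickle
im=ctrl.get_image('side'); crop(im,200,150,400,310,4,'pics/sd15.png')
w=ctrl.get_image('wrist'); cv2.imwrite('pics/w15.png',w['pixels'])
s=ctrl.get_image('scene'); crop(s,220,150,380,290,5,'pics/sc15.png')
pickle.dump((im,w,s),open('p15.pkl','wb'))
E
```

```text
t: 21.32
ee_pos: [457.4, -64.7, 206.9]
orientation: [-1.216, 1.201, -1.2]
ft_force: [0.3, -0.1, 0.6]
width: 64.1
```

View pics/sd15.png

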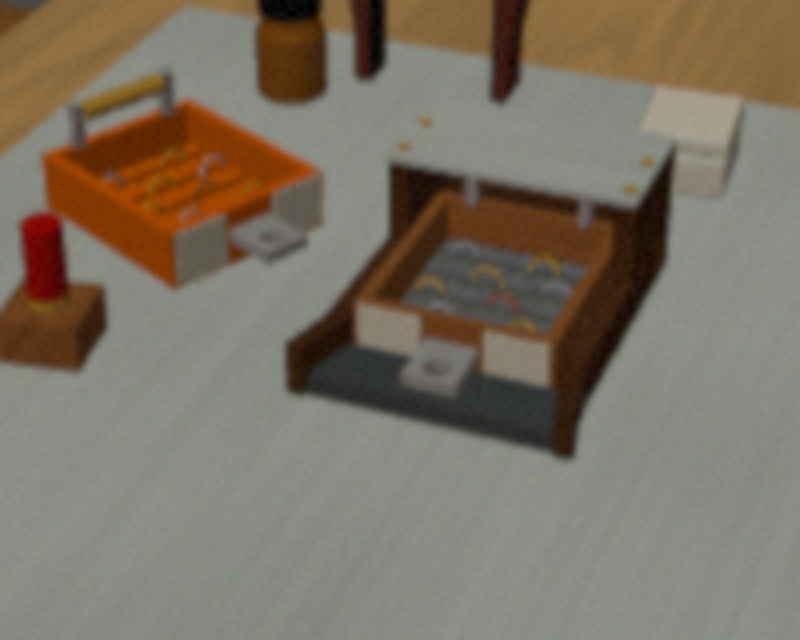

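View pics/w15.png

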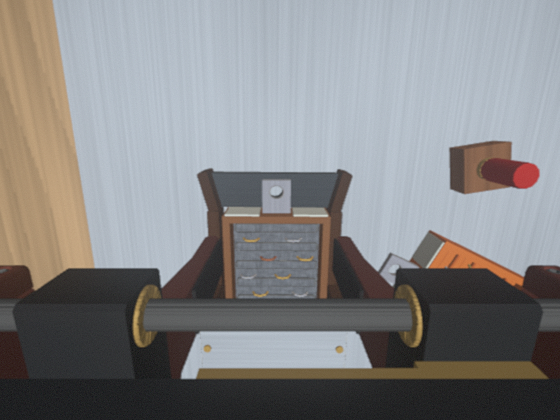

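View pics/sc15.png

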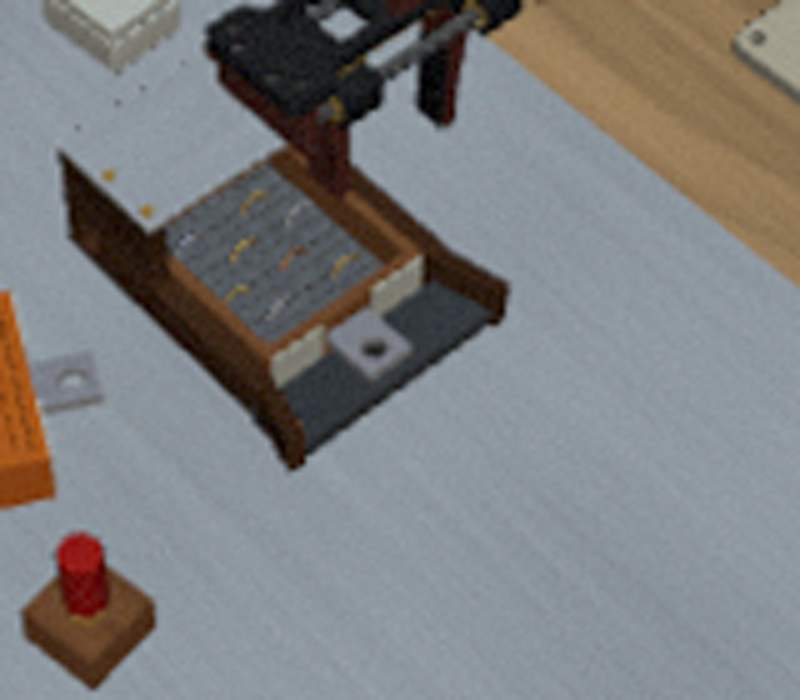

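The tray lies flat behind the sill against the stop. I'll measure the lug hole at wrist (276,191) and scene crop (375,348), and the pin in the stand at wrist (490,170).

```bash
python3 - <<'E'
from h import *
import pickle
im,w,s=pickle.load(open('p15.pkl','rb'))
crop(w,240,160,310,220,8,'pics/w15a.png'); crop(w,440,130,550,205,7,'pics/w15b.png')
E
```

```text
(no output)
```

View pics/w15a.png

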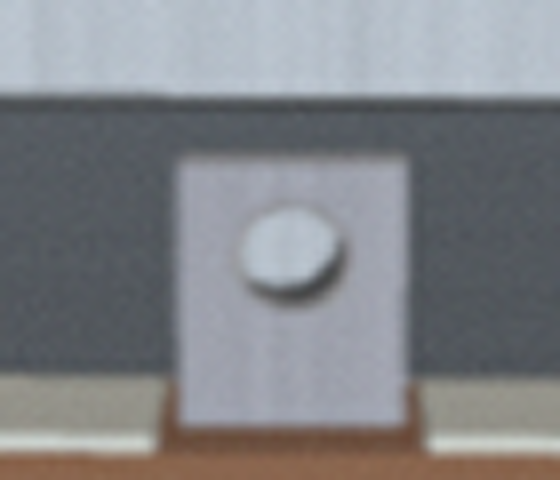

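View pics/w15b.png

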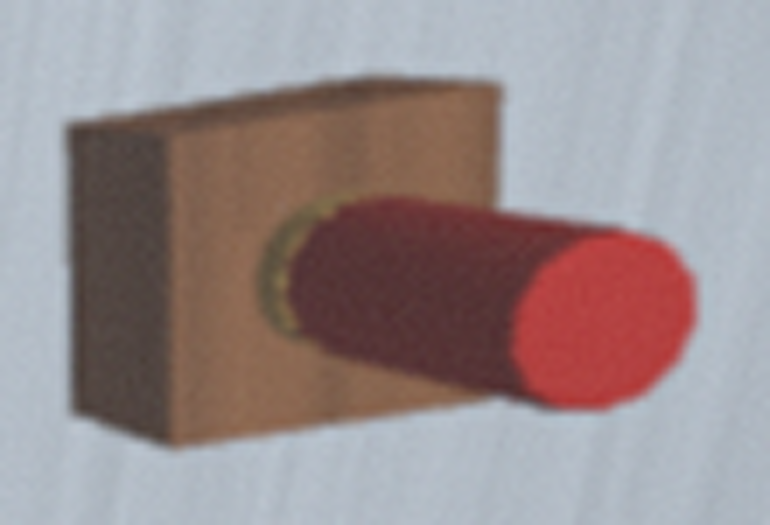

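```bash
python3 - <<'E'
from h import *
import pickle
np.set_printoptions(precision=1,suppress=True)
im,w,s=pickle.load(open('p15.pkl','rb'))
A=lambda u,v:(240+(u+.5)/8-.5,160+(v+.5)/8-.5)
B=lambda u,v:(440+(u+.5)/7-.5,130+(v+.5)/7-.5)
C=lambda u,v:(220+(u+.5)/5-.5,150+(v+.5)/5-.5)
D=lambda u,v:(200+(u+.5)/4-.5,150+(v+.5)/4-.5)
print('lughole wrist',onz(w,A(291,254),26),'edges L R',onz(w,A(238,250),26),onz(w,A(346,250),26),'top/bot',onz(w,A(291,203),26),onz(w,A(291,306),26))
print('sillhole through? side of hole light disc', onz(w,A(288,247),14))
print('sc',onz(s,C(375,348),26),'sd',onz(im,D(437,366),26))
print('pintop w',onz(w,B(604,319),84),'s',onz(s,C(81,545),84))
print('stand top corners',[onz(w,B(*p),30) for p in [(167,135),(500,85),(495,398),(177,445)]], np.mean([onz(w,B(*p),30) for p in [(167,135),(500,85),(495,398),(177,445)]],0))
print('handle side red', tri(ray(s,(236,264.6)),ray(im,(210.5,213.6))))
print(ctrl.get_obs()['ee_pos'],ctrl.get_obs()['qpos'])
E
```

```text
lughole wrist [457.  -62.9  26. ] edges L R [449.6 -62.5  26. ] [464.7 -62.3  26. ] top/bot [457.  -55.7  26. ] [457.1 -70.4  26. ]
sillhole through? side of hole light disc [456.6 -64.4  14. ]
sc [456.9 -64.2  26. ] sd [455.8 -65.8  26. ]
pintop w [685.  -32.9  84. ] s [682.9 -37.4  84. ]
stand top corners [array([656.7, -13.4,  30. ]), array([705.8,  -5.3,  30. ]), array([715.3, -53.4,  30. ]), array([666.5, -61.6,  30. ])] [686.1 -33.4  30. ]
handle side red (array([686.1, -35. ,  61.5]), np.float64(0.7263178646564864))
[457.2 -64.6 206.4] [-0.2  0.2  2.  -0.   0.9 -0.2]
```

```bash
python3 - <<'E'
from h import *
import pickle
np.set_printoptions(precision=1,suppress=True)
im,w,s=pickle.load(open('p15.pkl','rb'))
print('orange corner nearest',onz(w,(432,234),40),'lug',onz(w,(395,262),26), onz(s,(229,252),40), 'jar',onz(s,(161,202),0),'burn',onz(s,(318,377),0))
E
python3 -m creep '[{"tx":30,"ty":5,"tz":0,"rx":0,"ry":0,"rz":0,"fingers":100},{"tx":80,"ty":10,"tz":0,"rx":0,"ry":0,"rz":0,"fingers":100},{"tx":130,"ty":15,"tz":0,"rx":0,"ry":0,"rz":0,"fingers":100},{"tx":180,"ty":22,"tz":0,"rx":0,"ry":0,"rz":0,"fingers":100},{"tx":215,"ty":30,"tz":-10,"rx":0,"ry":0,"rz":0,"fingers":100},{"tx":228,"ty":30,"tz":-30,"rx":0,"ry":0,"rz":0,"fingers":100},{"tx":228,"ty":30,"tz":-50,"rx":0,"ry":0,"rz":0,"fingers":100},{"tx":228,"ty":30,"tz":-50,"rx":0,"ry":0,"rz":0,"fingers":100},{"tx":228,"ty":30,"tz":-50,"rx":0,"ry":0,"rz":0,"fingers":100}]'
python3 - <<'E'
from h import *
import pickle
w=ctrl.get_image('wrist'); cv2.imwrite('pics/w16.png',w['pixels']); pickle.dump(w,open('w16.pkl','wb'))
E
```

```text
orange corner nearest [ 631.6 -106.4   40. ] lug [ 600.2 -147.3   26. ] [670.7 -89.   40. ] jar [ 708.9 -387.     0. ] burn [704.7 298.    0. ]
t: 22.6
ee_pos: [685.6, -34.9, 157.9]
orientation: [-1.215, 1.201, -1.2]
ft_force: [0.3, 0.5, 0.5]
width: 53.4
```

View pics/w16.png

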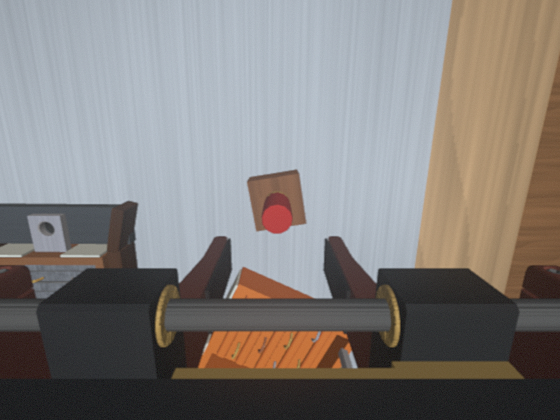

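```bash
python3 - <<'E'
from h import *
import pickle
np.set_printoptions(precision=1,suppress=True)
w=pickle.load(open('w16.pkl','rb')); hsv=cv2.cvtColor(w['pixels'],cv2.COLOR_BGR2HSV)
m=cv2.inRange(hsv,(0,150,165),(4,255,255))|cv2.inRange(hsv,(176,150,165),(180,255,255))
m[:160]=0;m[240:]=0
k,l,st,c=cv2.connectedComponentsWithStats(m); i=1+np.argmax(st[1:,4]); print(st[i],c[i])
pts=np.argwhere(l==i)[:,::-1].astype(np.float32); (x,y),r=cv2.minEnclosingCircle(pts)
print((x,y),r,onz(w,(x,y),84),onz(w,c[i],84), 'diam',np.linalg.norm(onz(w,(x-r,y),84)-onz(w,(x+r,y),84)))
crop(w,230,160,325,240,8,'pics/w16a.png')
E
```

```text
[263 205  29  28 614] [276.5 218.4]
(276.72186279296875, 218.7019805908203) 14.379338264465332 [686.8 -32.8  84. ] [686.6 -32.5  84. ] diam 22.461539727710356
```

View pics/w16a.png

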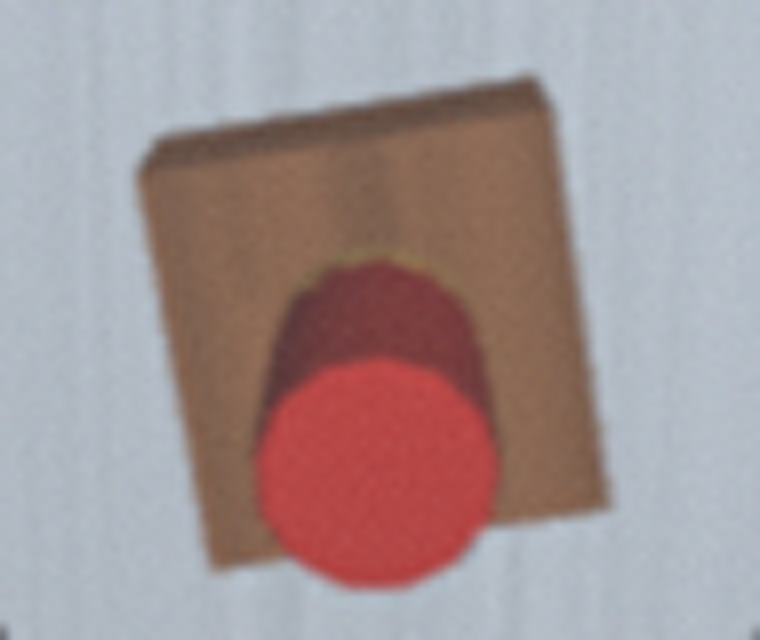

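```bash
python3 - <<'E'
from h import *
import pickle
np.set_printoptions(precision=1,suppress=True)
w=pickle.load(open('w16.pkl','rb'))
P=[onz(w,(230+(u+.5)/8-.5,160+(v+.5)/8-.5),30) for u,v in [(150,170),(550,108),(608,508),(212,568)]]
print(np.mean(P,0),np.linalg.norm(P[0]-P[1]),np.linalg.norm(P[1]-P[2])); o=ctrl.get_obs(); print(o['ee_pos'])
E
```

```text
[687.  -33.1  30. ] 47.20560556525461 49.39191164638526
[686.  -34.9 158.5]
```

Two readings put the pin axis at (686.9, -33.0). I'll descend and grip.

```bash
python3 -m creep '[{"tx":0.8,"ty":1.8,"tz":-40,"rx":0,"ry":0,"rz":0,"fingers":100},{"tx":0.8,"ty":1.8,"tz":-75,"rx":0,"ry":0,"rz":0,"fingers":100},{"tx":0.8,"ty":1.8,"tz":-98,"rx":0,"ry":0,"rz":0,"fingers":100},{"tx":0.8,"ty":1.8,"tz":-108,"rx":0,"ry":0,"rz":0,"fingers":100},{"tx":0.8,"ty":1.8,"tz":-108,"rx":0,"ry":0,"rz":0,"fingers":100},{"tx":0.8,"ty":1.8,"tz":-108,"rx":0,"ry":0,"rz":0,"fingers":130},{"tx":0.8,"ty":1.8,"tz":-108,"rx":0,"ry":0,"rz":0,"fingers":180},{"tx":0.8,"ty":1.8,"tz":-108,"rx":0,"ry":0,"rz":0,"fingers":255},{"tx":0.8,"ty":1.8,"tz":-108,"rx":0,"ry":0,"rz":0,"fingers":255},{"tx":0.8,"ty":1.8,"tz":-108,"rx":0,"ry":0,"rz":0,"fingers":255}]'
python3 -m creep '[{"tx":0,"ty":0,"tz":0,"rx":0,"ry":0,"rz":0,"fingers":255},{"tx":0,"ty":0,"tz":0,"rx":0,"ry":0,"rz":0,"fingers":255}]'
```

```text
t: 23.9
ee_pos: [686.8, -33.0, 50.4]
orientation: [-1.215, 1.2, -1.2]
ft_force: [-3.1, -0.2, 6.2]
width: 24.7
t: 24.15
ee_pos: [686.8, -33.0, 50.4]
orientation: [-1.215, 1.2, -1.2]
ft_force: [-3.6, 0.6, 5.9]
width: 24.6
```

```bash
python3 -m creep '[{"tx":0,"ty":0,"tz":4,"rx":0,"ry":0,"rz":0,"fingers":255},{"tx":0,"ty":0,"tz":12,"rx":0,"ry":0,"rz":0,"fingers":255},{"tx":0,"ty":0,"tz":22,"rx":0,"ry":0,"rz":0,"fingers":255},{"tx":0,"ty":0,"tz":34,"rx":0,"ry":0,"rz":0,"fingers":255},{"tx":0,"ty":0,"tz":50,"rx":0,"ry":0,"rz":0,"fingers":255},{"tx":0,"ty":0,"tz":70,"rx":0,"ry":0,"rz":0,"fingers":255},{"tx":0,"ty":0,"tz":80,"rx":0,"ry":0,"rz":0,"fingers":255},{"tx":0,"ty":0,"tz":80,"rx":0,"ry":0,"rz":0,"fingers":255}]'
python3 - <<'E'
from h import *
import pickle
w=ctrl.get_image('wrist'); crop(w,180,180,380,330,4,'pics/w17.png')
im=ctrl.get_image('side');s=ctrl.get_image('scene'); crop(im,150,110,310,250,5,'pics/sd17.png');crop(s,170,180,330,300,5,'pics/sc17.png'); pickle.dump((im,w,s,ctrl.get_obs()),open('p17.pkl','wb'))
E
```

```text
t: 25.15
ee_pos: [687.6, -33.0, 131.2]
orientation: [-1.213, 1.199, -1.202]
ft_force: [-0.0, 0.8, -1.0]
width: 24.5
```

View pics/sd17.png

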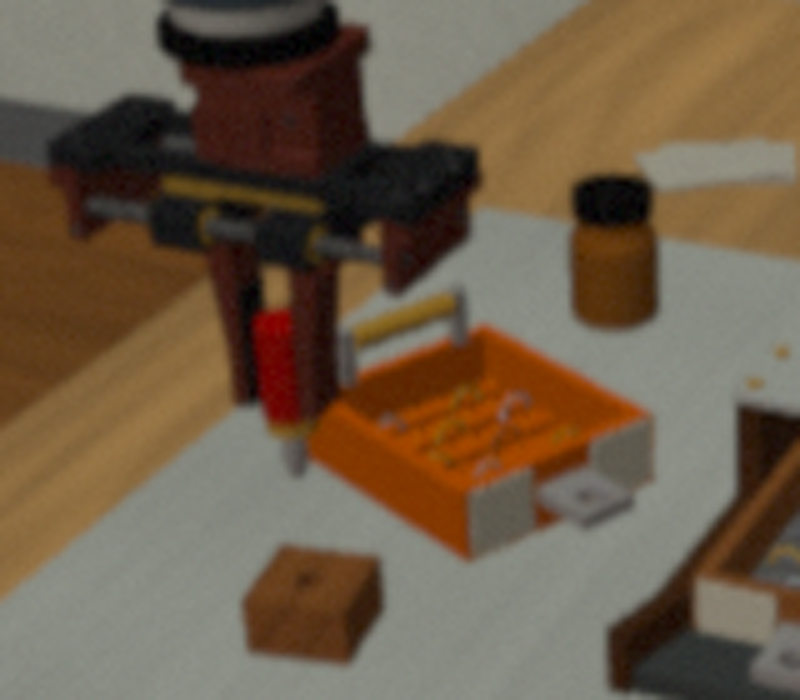

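View pics/sc17.png

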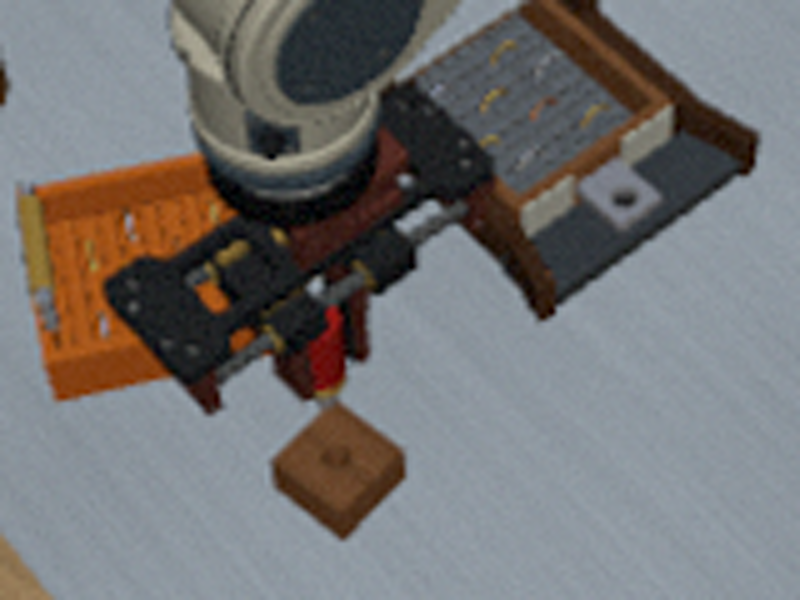

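View pics/w17.png

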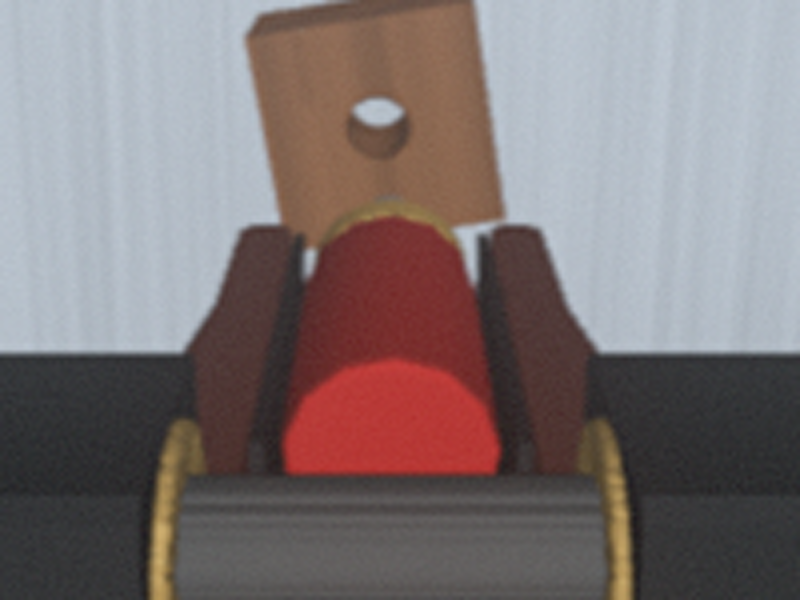

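```bash
python3 - <<'E'
from h import *
import pickle
np.set_printoptions(precision=1,suppress=True)
im,w,s,o=pickle.load(open('p17.pkl','rb')); e=o['ee_pos']; print(e)
f=lambda c,x0,y0,k:((c[0]-x0+.5)*k-.5,(c[1]-y0+.5)*k-.5)
for z,n in [(165,'top'),(141,'grip'),(117,'handle bottom'),(111,'collar b'),(86,'tip')]:
    p=np.array([e[0],e[1],z]); print(n,'side',f(proj(im,p)[0],150,110,5),'scene',f(proj(s,p)[0],170,180,5),'wrist',f(proj(w,p)[0],180,180,4))
B=lambda u,v:(150+(u+.5)/5-.5,110+(v+.5)/5-.5); C=lambda u,v:(170+(u+.5)/5-.5,180+(v+.5)/5-.5)
print(tri(ray(im,B(297,474)),ray(s,C(327,407))), onz(im,B(297,474),86))
print(cv2.Rodrigues(o['orientation'])[0])
crop(im,190,160,220,210,14,'pics/sd17b.png'); crop(s,215,230,255,275,14,'pics/sc17b.png')
E
```

```text
[686.4 -32.9 129.2]
top side (np.float64(279.69333198256305), np.float64(319.4444040620443)) scene (np.float64(318.51218516487006), np.float64(316.8171101885998)) wrist (np.float64(366.4572486170173), np.float64(460.8005441110713))
grip side (np.float64(284.83433360060883), np.float64(368.2655562146456)) scene (np.float64(322.30826740022576), np.float64(343.89680115872716)) wrist (np.float64(369.37812519084014), np.float64(361.23779574591595))
handle bottom side (np.float64(289.8630995333366), np.float64(416.0208702530082)) scene (np.float64(325.97442023714177), np.float64(370.04962918449814)) wrist (np.float64(371.54519101659116), np.float64(287.3698920372723))
collar b side (np.float64(291.1031837302655), np.float64(427.79724064896016)) scene (np.float64(326.8714353686172), np.float64(376.4485665756983)) wrist (np.float64(372.00230253151335), np.float64(271.78851515099666))
tip side (np.float64(296.19836176033044), np.float64(476.18323239368306)) scene (np.float64(330.52816605829037), np.float64(402.53418087431623)) wrist (np.float64(373.6348324718949), np.float64(216.14112179330323))
(array([688., -34.,  85.]), np.float64(3.0660666354543147)) [687.1 -34.8  86. ]
[[ 0. -0.  1.]
 [-1.  0.  0.]
 [-0. -1. -0.]]
```

View pics/sd17b.png

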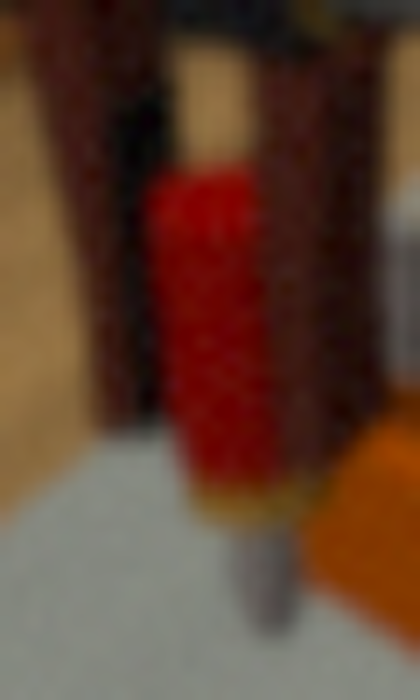

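View pics/sc17b.png

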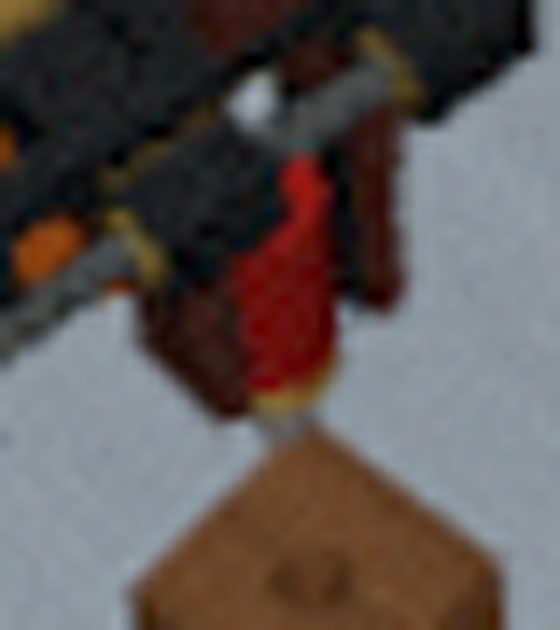

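The pin hangs upright in the grip, and the observed tip matches its projection to within a pixel. Both camera pairs put the lug hole at (-230, -30) from the pin. I'll go and hover there.

```bash
python3 -m creep '[{"tx":-30,"ty":-4,"tz":0,"rx":0,"ry":0,"rz":0,"fingers":255},{"tx":-75,"ty":-10,"tz":0,"rx":0,"ry":0,"rz":0,"fingers":255},{"tx":-120,"ty":-16,"tz":0,"rx":0,"ry":0,"rz":0,"fingers":255},{"tx":-165,"ty":-22,"tz":0,"rx":0,"ry":0,"rz":0,"fingers":255},{"tx":-205,"ty":-27,"tz":0,"rx":0,"ry":0,"rz":0,"fingers":255},{"tx":-225,"ty":-30,"tz":0,"rx":0,"ry":0,"rz":0,"fingers":255},{"tx":-230.5,"ty":-30,"tz":-15,"rx":0,"ry":0,"rz":0,"fingers":255},{"tx":-230.5,"ty":-30,"tz":-35,"rx":0,"ry":0,"rz":0,"fingers":255},{"tx":-230.5,"ty":-30,"tz":-46,"rx":0,"ry":0,"rz":0,"fingers":255},{"tx":-230.5,"ty":-30,"tz":-46,"rx":0,"ry":0,"rz":0,"fingers":255}]'
python3 -m creep '[{"tx":0,"ty":0,"tz":0,"rx":0,"ry":0,"rz":0,"fingers":255},{"tx":0,"ty":0,"tz":0,"rx":0,"ry":0,"rz":0,"fingers":255}]'
python3 - <<'E'
from h import *
import pickle
w=ctrl.get_image('wrist'); crop(w,180,180,380,330,4,'pics/w18.png')
im=ctrl.get_image('side');s=ctrl.get_image('scene'); crop(im,285,200,335,260,10,'pics/sd18.png');crop(s,270,195,320,240,12,'pics/sc18.png'); pickle.dump((im,w,s,ctrl.get_obs()),open('p18.pkl','wb'))
E
```

```text
t: 26.55
ee_pos: [455.8, -62.9, 82.9]
orientation: [-1.216, 1.202, -1.199]
ft_force: [1.0, -0.9, -1.4]
width: 24.3
t: 26.8
ee_pos: [456.8, -63.0, 84.3]
orientation: [-1.214, 1.199, -1.201]
ft_force: [-0.2, -0.7, -1.6]
width: 24.6
```

View pics/sd18.png

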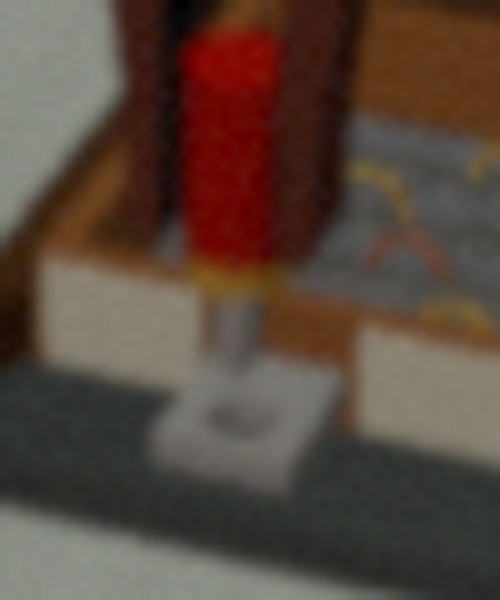

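View pics/sc18.png

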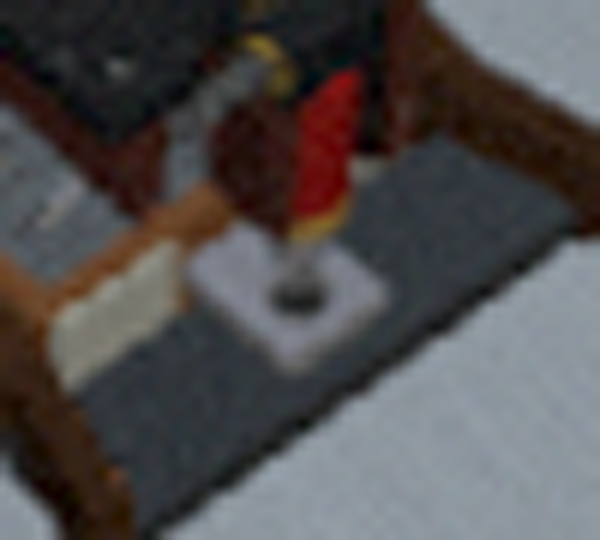

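View pics/w18.png

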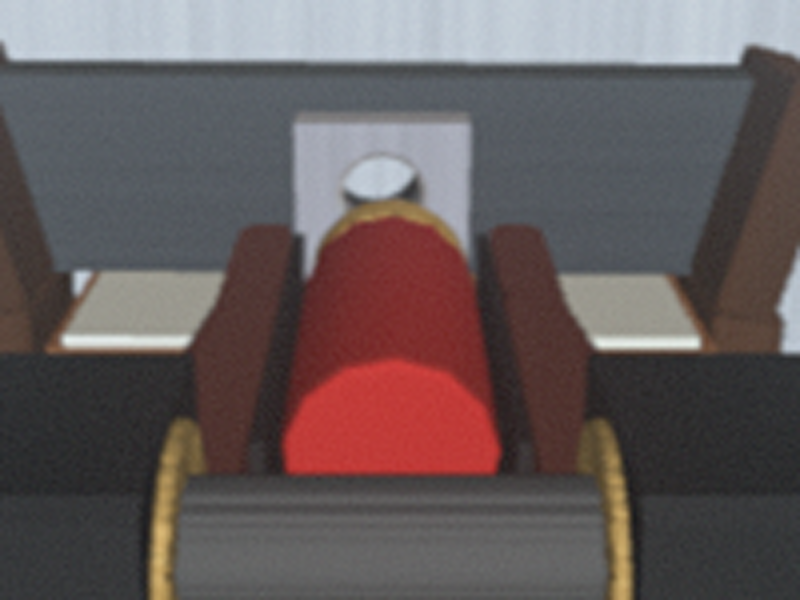

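```bash
python3 - <<'E'
from h import *
import pickle
np.set_printoptions(precision=2,suppress=True)
im,w,s,o=pickle.load(open('p18.pkl','rb'))
B=lambda u,v:(285+(u+.5)/10-.5,200+(v+.5)/10-.5); C=lambda u,v:(270+(u+.5)/12-.5,195+(v+.5)/12-.5)
tz=38.5
print('side tip',onz(im,B(238,373),tz),'hole',onz(im,B(245,415),26))
print('side collar bottom ctr',onz(im,B(238,288),tz+25),'handle top',onz(im,B(233,42),tz+79))
print('scene hole',onz(s,C(300,293),26),'tip',onz(s,C(299,275),tz),'collar low',onz(s,C(318,233),tz+25))
print('hole tri',tri(ray(im,B(245,415)),ray(s,C(300,293))))
e=np.array([456.4,-63,0])
for z in (tz,tz+25,tz+79):
    p=e+[0,0,z]; a=proj(im,p)[0]; b=proj(s,p)[0]
    print(z,'side crop',((a-[285,200]+.5)*10-.5),'scene crop',((b-[270,195]+.5)*12-.5))
p=np.array([456.4,-63,26]);a=proj(im,p)[0]; b=proj(s,p)[0];print('hole pred',((a-[285,200]+.5)*10-.5),'scene crop',((b-[270,195]+.5)*12-.5))
E
```

```text
side tip [456.38 -63.66  38.5 ] hole [455.59 -66.22  26.  ]
side collar bottom ctr [454.98 -59.39  63.5 ] handle top [461.07 -70.63 117.5 ]
scene hole [456.48 -64.94  26.  ] tip [459.53 -62.44  38.5 ] collar low [460.97 -55.36  63.5 ]
hole tri (array([455.84, -65.66,  25.76]), np.float64(1.2479953856547794))
38.5 side crop [236.84 374.53] scene crop [307.34 266.68]
63.5 side crop [237.96 278.36] scene crop [310.79 202.85]
117.5 side crop [240.46  62.75] scene crop [318.64  57.89]
hole pred [236.29 421.78] scene crop [305.65 297.85]
```

```bash
python3 - <<'E'
from h import *
import pickle
im,w,s,o=pickle.load(open('p18.pkl','rb'))
c=s['pixels'][195:230,280:315]; c=cv2.resize(c,None,fx=20,fy=16,interpolation=cv2.INTER_LANCZOS4); c=cv2.convertScaleAbs(c,alpha=1.6,beta=10); cv2.imwrite('pics/sc18b.png',c)
E
```

```text
(no output)
```

View pics/sc18b.png

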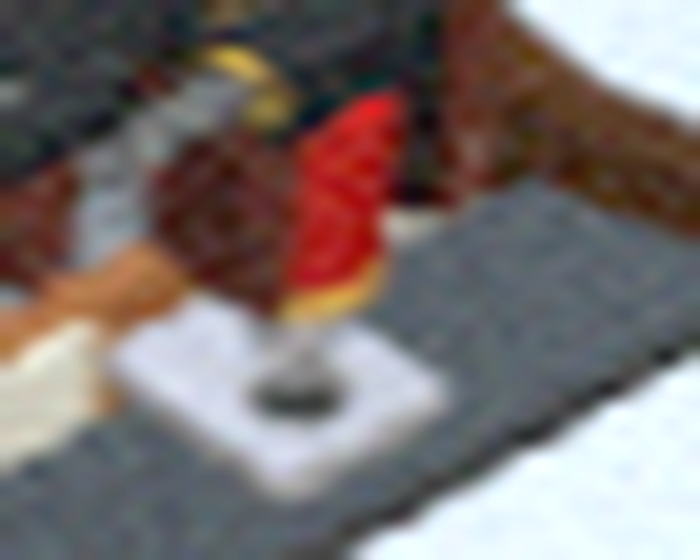

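```bash
python3 - <<'E'
from h import *
import pickle
np.set_printoptions(precision=2,suppress=True)
im,w,s,o=pickle.load(open('p18.pkl','rb'))
B=lambda u,v:(285+(u+.5)/10-.5,200+(v+.5)/10-.5)
print('tip tri',tri(ray(im,B(238,373)),ray(s,(294.7,217.95))))
print('hole tri',tri(ray(im,B(245,415)),ray(s,(294.4,219.2))))
h=onz(s,(294.4,219.2),26); h2=onz(im,B(245,415),26); print(h,h2)
for dz in (0,6,12):
  for q in (h,):
    print(dz, proj(s,q+[0,0,dz])[0])
  print('side',(proj(im,h2+[0,0,dz])[0]-[285,200]+.5)*10-.5)
E
```

```text
tip tri (array([457.71, -63.4 ,  36.73]), np.float64(3.777209637732565))
hole tri (array([456.18, -65.87,  25.25]), np.float64(1.9369203506451786))
[457.36 -64.57  26.  ] [455.59 -66.22  26.  ]
0 [294.4 219.2]
side [245. 415.]
6 [294.46 217.96]
side [245.29 392.41]
12 [294.53 216.71]
side [245.57 369.7 ]
```

```bash
python3 - <<'E'
from h import *
import pickle
np.set_printoptions(precision=2,suppress=True)
im,w,s,o=pickle.load(open('p18.pkl','rb'))
B=lambda u,v:np.array((285+(u+.5)/10-.5,200+(v+.5)/10-.5))
def J(c,p): return np.stack([(proj(c,p+d)-proj(c,p))[0] for d in np.eye(3)],1)
hs,hi=onz(s,(294.4,219.2),26),onz(im,B(245,415),26)
for dz in (11,12.5):
    rs=np.array([294.7,217.95])-proj(s,hs+[0,0,dz])[0]; ri=B(238,373)-proj(im,hi+[0,0,dz])[0]
    Js,Ji=J(s,hs),J(im,hi)
    print(dz,rs,ri); print('scene only',np.linalg.solve(Js[:,:2],rs),'side only',np.linalg.solve(Ji[:,:2],ri),'both',np.linalg.lstsq(np.vstack([Js,Ji])[:,:2],np.r_[rs,ri],rcond=None)[0])
print(Js,Ji)
E
```

```text
11 [0.18 1.03] [-0.75 -0.05]
scene only [2.04 3.08] side only [1.61 0.45] both [1.44 1.87]
12.5 [0.16 1.35] [-0.76  0.52]
scene only [2.82 3.88] side only [0.81 2.55] both [1.38 2.97]
[[-0.26  0.23  0.01]
 [ 0.18  0.22 -0.21]] [[-0.42 -0.16  0.  ]
 [-0.1   0.23 -0.38]]
```

```bash
python3 - <<'E'
from h import *
import pickle
np.set_printoptions(precision=2,suppress=True)
im,w,s,o=pickle.load(open('p18.pkl','rb')); print(o['ee_pos'])
A=lambda u,v:(180+(u+.5)/4-.5,180+(v+.5)/4-.5)
print('handle disc edge -> y', onz(w,A(392,360),118)-[0,12.5,0]); print('handle bottom', onz(w,A(392,217),70)-[0,12.5,0])
print('collar', onz(w,A(392,199),64)-[0,12,0])
print('hole top/bottom edges', onz(w,A(381,152),26)-[0,7.5,0]); print('hole L/R',onz(w,A(342,183),26),onz(w,A(420,183),26))
print('lug end', onz(w,A(381,122),26)-[0,14,0])
crop(w,250,210,310,250,12,'pics/w18b.png')
E
```

```text
[456.68 -63.    84.15]
handle disc edge -> y [458.36 -63.31 118.  ]
handle bottom [458.53 -64.39  70.  ]
collar [458.55 -63.19  64.  ]
hole top/bottom edges [456.73 -62.8   26.  ]
hole L/R [449.66 -61.3   26.  ] [463.92 -61.14  26.  ]
lug end [456.67 -63.65  26.  ]
```

View pics/w18b.png

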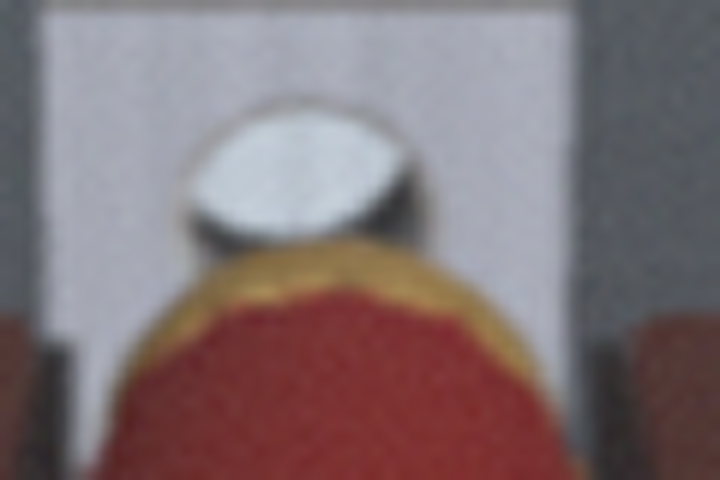

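All views say the pin is about 1.6 mm too far in +x. In y the wrist view says 0, and the scene/side views say +2 (weak, because they depend on the tip height). I'll shift by -1.6 and -0.7, lower to just above the lug and look again.

```bash
python3 -m creep '[{"tx":-1.6,"ty":-0.7,"tz":0,"rx":0,"ry":0,"rz":0,"fingers":255},{"tx":-1.6,"ty":-0.7,"tz":-5,"rx":0,"ry":0,"rz":0,"fingers":255},{"tx":-1.6,"ty":-0.7,"tz":-10,"rx":0,"ry":0,"rz":0,"fingers":255},{"tx":-1.6,"ty":-0.7,"tz":-10,"rx":0,"ry":0,"rz":0,"fingers":255},{"tx":-1.6,"ty":-0.7,"tz":-10,"rx":0,"ry":0,"rz":0,"fingers":255}]'
python3 - <<'E'
from h import *
import pickle
w=ctrl.get_image('wrist'); crop(w,240,200,320,260,10,'pics/w19.png')
im=ctrl.get_image('side');s=ctrl.get_image('scene'); pickle.dump((im,w,s,ctrl.get_obs()),open('p19.pkl','wb'))
for n,a,r in (('sd19',im,(290,215,330,255)),('sc19',s,(278,197,313,227))):
    c=a['pixels'][r[1]:r[3],r[0]:r[2]]; c=cv2.resize(c,None,fx=16,fy=16,interpolation=cv2.INTER_LANCZOS4); cv2.imwrite(f'pics/{n}.png',cv2.convertScaleAbs(c,alpha=1.6,beta=10)[:600])
E
```

```text
t: 27.58
ee_pos: [454.8, -63.7, 73.6]
orientation: [-1.215, 1.201, -1.2]
ft_force: [-1.0, 0.8, -1.1]
width: 24.8
```

View pics/w19.png

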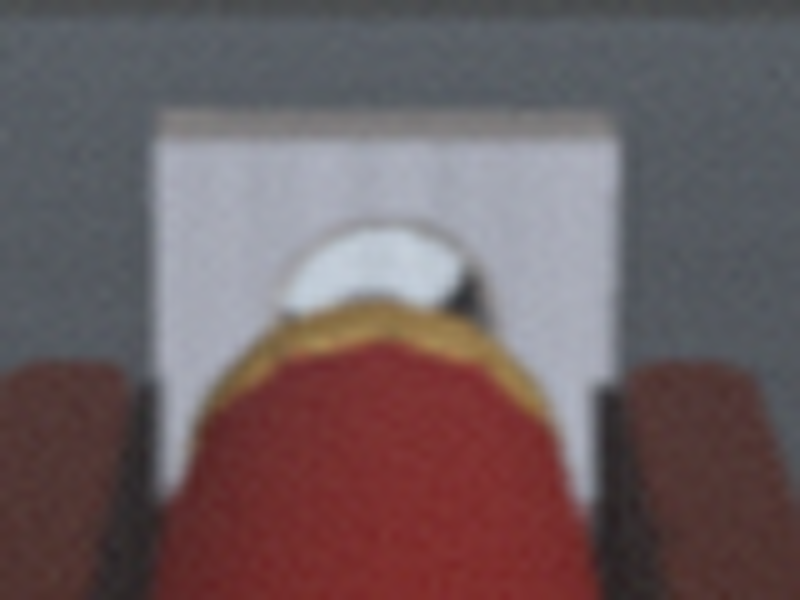

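View pics/sd19.png

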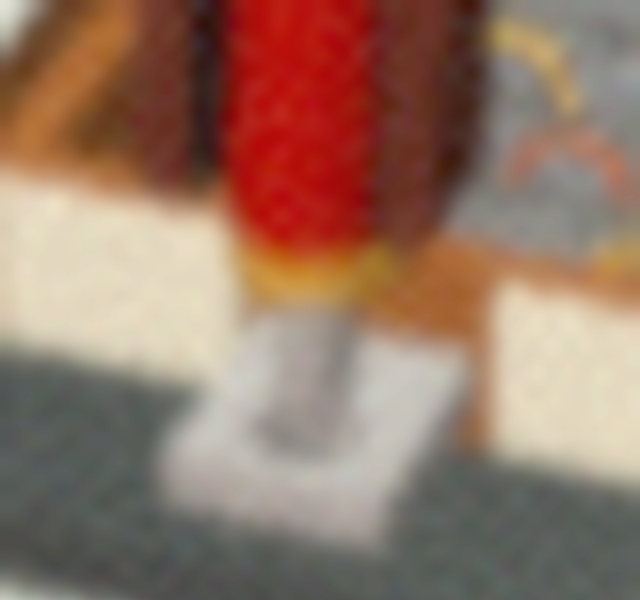

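View pics/sc19.png

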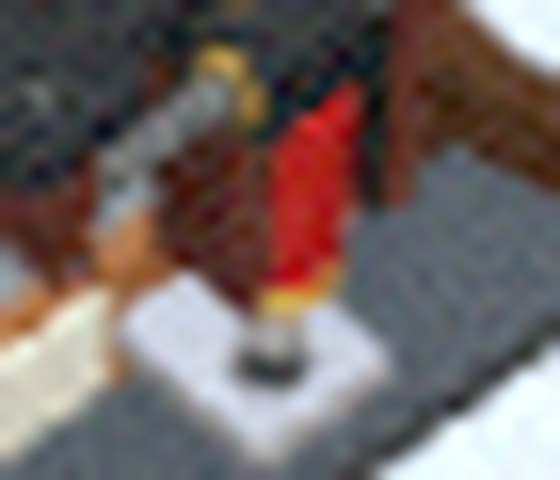

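The pin is centred over the hole: wrist shows pin 378 against hole 382, side shows shank 310 against hole 303. I'll insert slowly with force checks.

```bash
python3 -m creep '[{"tx":0,"ty":0,"tz":-2,"rx":0,"ry":0,"rz":0,"fingers":255},{"tx":0,"ty":0,"tz":-4,"rx":0,"ry":0,"rz":0,"fingers":255},{"tx":0,"ty":0,"tz":-6,"rx":0,"ry":0,"rz":0,"fingers":255},{"tx":0,"ty":0,"tz":-6,"rx":0,"ry":0,"rz":0,"fingers":255}]'
python3 -m creep '[{"tx":0,"ty":0,"tz":-2,"rx":0,"ry":0,"rz":0,"fingers":255},{"tx":0,"ty":0,"tz":-4,"rx":0,"ry":0,"rz":0,"fingers":255},{"tx":0,"ty":0,"tz":-4,"rx":0,"ry":0,"rz":0,"fingers":255}]'
```

```text
t: 28.22
ee_pos: [454.7, -63.7, 67.6]
orientation: [-1.215, 1.201, -1.2]
ft_force: [-1.0, -0.0, -1.3]
width: 24.4
t: 28.6
ee_pos: [454.7, -63.7, 63.6]
orientation: [-1.215, 1.201, -1.2]
ft_force: [-0.2, 0.3, -0.9]
width: 24.8
```

```bash
python3 -m creep '[{"tx":0,"ty":0,"tz":-2,"rx":0,"ry":0,"rz":0,"fingers":255},{"tx":0,"ty":0,"tz":-4,"rx":0,"ry":0,"rz":0,"fingers":255},{"tx":0,"ty":0,"tz":-6,"rx":0,"ry":0,"rz":0,"fingers":255},{"tx":0,"ty":0,"tz":-6,"rx":0,"ry":0,"rz":0,"fingers":255}]'
python3 -m creep '[{"tx":0,"ty":0,"tz":-2,"rx":0,"ry":0,"rz":0,"fingers":255},{"tx":0,"ty":0,"tz":-4,"rx":0,"ry":0,"rz":0,"fingers":255},{"tx":0,"ty":0,"tz":-6,"rx":0,"ry":0,"rz":0,"fingers":255},{"tx":0,"ty":0,"tz":-6,"rx":0,"ry":0,"rz":0,"fingers":255}]'
```

```text
t: 29.1
ee_pos: [454.7, -63.7, 57.6]
orientation: [-1.215, 1.201, -1.2]
ft_force: [0.7, 0.6, -0.8]
width: 24.8
t: 29.6
ee_pos: [454.7, -63.6, 51.6]
orientation: [-1.215, 1.201, -1.2]
ft_force: [0.7, -0.4, -0.6]
width: 24.7
```

```bash
python3 -m creep '[{"tx":0,"ty":0,"tz":-2,"rx":0,"ry":0,"rz":0,"fingers":255},{"tx":0,"ty":0,"tz":-3.5,"rx":0,"ry":0,"rz":0,"fingers":255},{"tx":0,"ty":0,"tz":-4.5,"rx":0,"ry":0,"rz":0,"fingers":255},{"tx":0,"ty":0,"tz":-4.5,"rx":0,"ry":0,"rz":0,"fingers":255}]'
python3 -m creep '[{"tx":0,"ty":0,"tz":-0.7,"rx":0,"ry":0,"rz":0,"fingers":255},{"tx":0,"ty":0,"tz":-0.7,"rx":0,"ry":0,"rz":0,"fingers":255}]'
python3 - <<'E'
from h import *
im=ctrl.get_image('side')
c=im['pixels'][200:250,285:335]; c=cv2.resize(c,None,fx=12,fy=12,interpolation=cv2.INTER_LANCZOS4); cv2.imwrite('pics/sd20.png',cv2.convertScaleAbs(c,alpha=1.6,beta=10))
E
```

```text
t: 30.1
ee_pos: [454.8, -63.7, 47.2]
orientation: [-1.215, 1.2, -1.2]
ft_force: [-0.3, 0.9, -1.1]
width: 24.4
t: 30.35
ee_pos: [454.8, -63.7, 46.6]
orientation: [-1.215, 1.2, -1.2]
ft_force: [-0.4, -0.3, -0.7]
width: 24.7
```

View pics/sd20.png

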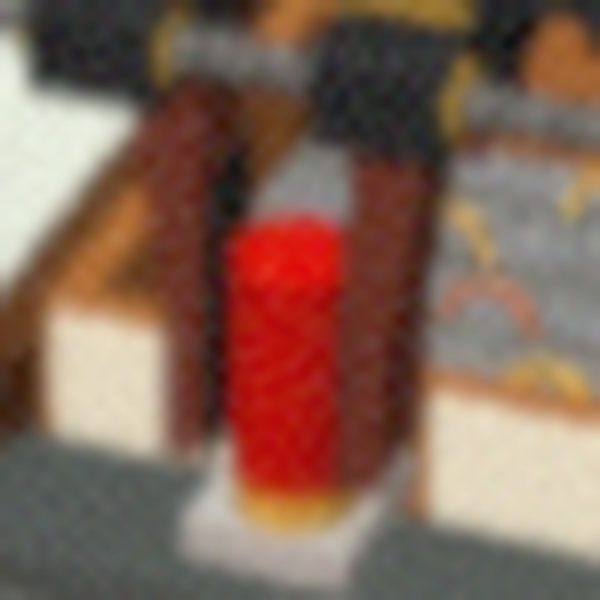

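```bash
python3 -m creep '[{"tx":0,"ty":0,"tz":-0.5,"rx":0,"ry":0,"rz":0,"fingers":255},{"tx":0,"ty":0,"tz":-0.5,"rx":0,"ry":0,"rz":0,"fingers":255}]'; python3 -m creep '[{"tx":0,"ty":0,"tz":-0.5,"rx":0,"ry":0,"rz":0,"fingers":255},{"tx":0,"ty":0,"tz":-0.5,"rx":0,"ry":0,"rz":0,"fingers":255}]'; python3 -m creep '[{"tx":0,"ty":0,"tz":-0.3,"rx":0,"ry":0,"rz":0,"fingers":255},{"tx":0,"ty":0,"tz":-0.3,"rx":0,"ry":0,"rz":0,"fingers":255}]'
```

```text
t: 30.65
ee_pos: [454.8, -63.7, 46.3]
orientation: [-1.215, 1.2, -1.2]
ft_force: [-1.0, 1.0, 4.8]
width: 24.7
t: 30.9
ee_pos: [454.9, -63.7, 46.2]
orientation: [-1.215, 1.2, -1.2]
ft_force: [-2.5, 0.4, 11.8]
width: 24.1
t: 31.15
ee_pos: [454.9, -63.7, 46.2]
orientation: [-1.215, 1.2, -1.201]
ft_force: [-3.7, 1.7, 16.7]
width: 24.3
```

The collar has seated: TCP 46.2 was expected, and the force is rising stiffly. I'll ease off, open evenly and rise.

```bash
python3 -m creep '[{"tx":0,"ty":0,"tz":0.9,"rx":0,"ry":0,"rz":0,"fingers":255},{"tx":0,"ty":0,"tz":0.9,"rx":0,"ry":0,"rz":0,"fingers":160},{"tx":0,"ty":0,"tz":0.9,"rx":0,"ry":0,"rz":0,"fingers":130},{"tx":0,"ty":0,"tz":0.9,"rx":0,"ry":0,"rz":0,"fingers":110},{"tx":0,"ty":0,"tz":0.9,"rx":0,"ry":0,"rz":0,"fingers":110},{"tx":0,"ty":0,"tz":0.9,"rx":0,"ry":0,"rz":0,"fingers":110}]'
python3 -m creep '[{"tx":0,"ty":0,"tz":10,"rx":0,"ry":0,"rz":0,"fingers":110},{"tx":0,"ty":0,"tz":30,"rx":0,"ry":0,"rz":0,"fingers":110},{"tx":0,"ty":0,"tz":60,"rx":0,"ry":0,"rz":0,"fingers":110},{"tx":0,"ty":0,"tz":100,"rx":0,"ry":0,"rz":0,"fingers":110},{"tx":0,"ty":0,"tz":150,"rx":0,"ry":0,"rz":0,"fingers":110},{"tx":0,"ty":0,"tz":170,"rx":0,"ry":0,"rz":0,"fingers":110},{"tx":0,"ty":0,"tz":170,"rx":0,"ry":0,"rz":0,"fingers":110},{"tx":0,"ty":0,"tz":170,"rx":0,"ry":0,"rz":0,"fingers":110}]'
python3 - <<'E'
from h import *
import pickle
w=ctrl.get_image('wrist'); cv2.imwrite('pics/w21.png',w['pixels'])
im=ctrl.get_image('side'); crop(im,200,150,400,310,4,'pics/sd21.png')
s=ctrl.get_image('scene'); cv2.imwrite('pics/sc21.png',s['pixels']); pickle.dump((im,w,s),open('p21.pkl','wb'))
E
```

```text
t: 31.9
ee_pos: [454.8, -63.7, 46.1]
orientation: [-1.215, 1.2, -1.2]
ft_force: [0.0, 0.6, 0.7]
width: 49.7
t: 32.9
ee_pos: [454.1, -63.6, 215.6]
orientation: [-1.216, 1.201, -1.2]
ft_force: [-0.6, -0.3, -0.5]
width: 50.1
```

View pics/w21.png

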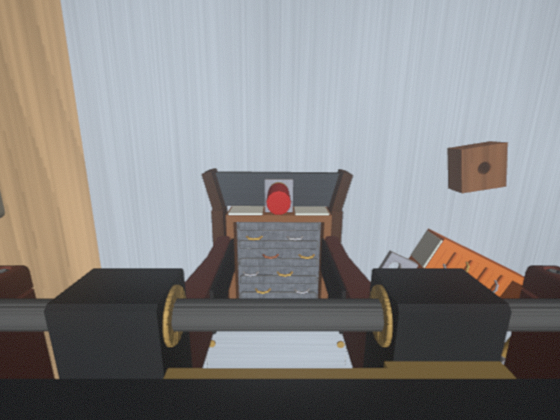

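View pics/sd21.png

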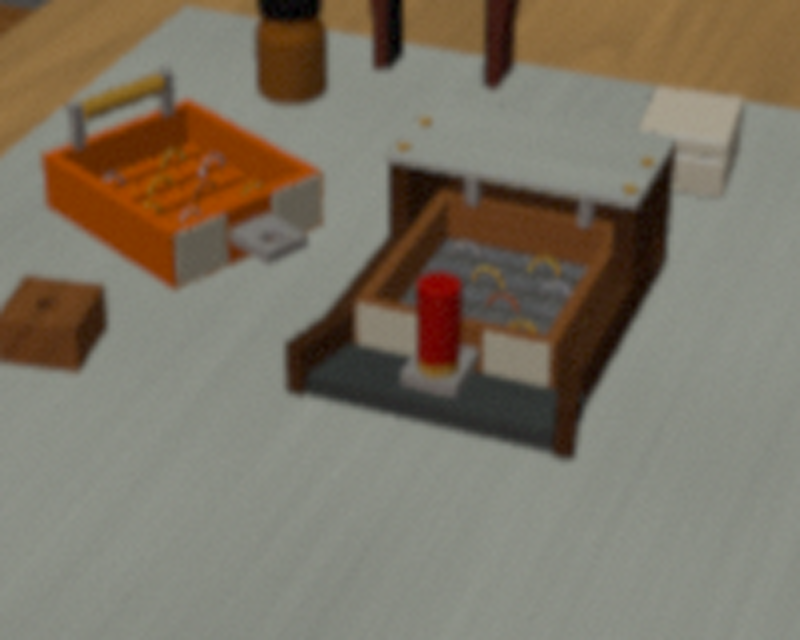

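View pics/sc21.png

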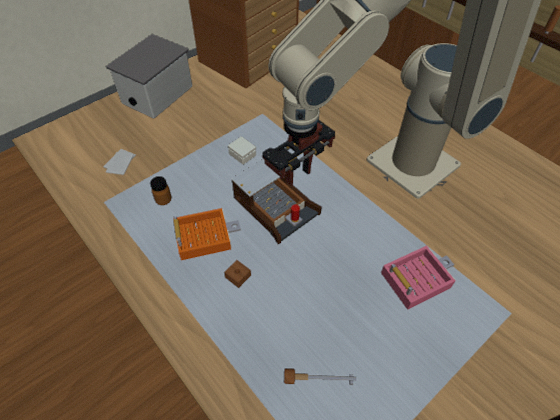

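The pin stands upright with its collar on the lug, and the tray is home and unchanged. One last check on the bystanders, then I hand in.

```bash
python3 - <<'E'
from h import *
import pickle
S=pickle.load(open('s0.pkl','rb')); im,w,s=pickle.load(open('p21.pkl','rb')); im15=pickle.load(open('p15.pkl','rb'))[0]
d=lambda a,b,r: int((cv2.absdiff(cv2.GaussianBlur(a['pixels'],(5,5),0),cv2.GaussianBlur(b['pixels'],(5,5),0))[r[1]:r[3],r[0]:r[2]].max(2)>25).sum())
for n,r in dict(jar=(145,170,178,212),box=(222,132,262,168),burn=(275,360,365,395),orange=(165,205,243,262),pink=(375,240,460,310)).items(): print(n,d(S['scene'],s,r))
print('tray side, before/after pin', d(im15,im,(285,195,304,250)), d(im15,im,(318,195,355,250)))
E
```

```text
jar 0
box 2
burn 0
orange 59
pink 0
tray side, before/after pin 0 0
```

```bash
python3 - <<'E'
from h import *
import pickle
S=pickle.load(open('s0.pkl','rb')); im,w,s=pickle.load(open('p21.pkl','rb'))
a,b=S['scene']['pixels'],s['pixels']
D=cv2.absdiff(cv2.GaussianBlur(a,(5,5),0),cv2.GaussianBlur(b,(5,5),0)).max(2)>25
p=np.argwhere(D[205:262,165:243])+[205,165]; print(p.min(0),p.max(0))
c=np.hstack([x[200:285,160:260] for x in (a,b)]); cv2.imwrite('pics/or.png',cv2.resize(c,None,fx=4,fy=4,interpolation=cv2.INTER_CUBIC))
E
```

```text
[256 230] [261 241]
```

View pics/or.png

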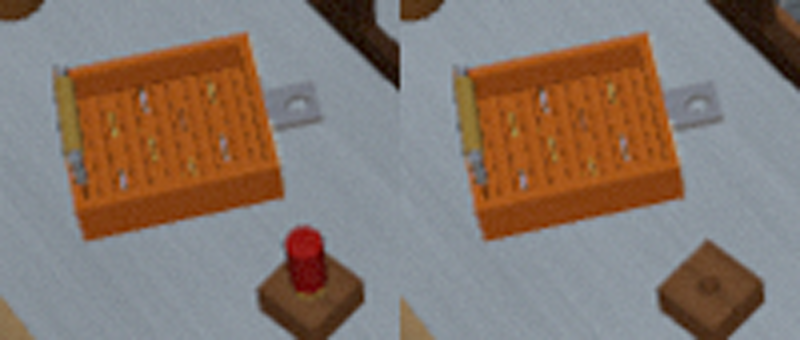

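The difference in the orange tray's region is only the pin missing from its stand; the orange tray itself hasn't moved.

```bash
python3 -c "
from workcell import ctrl
print(ctrl.close_job(), ctrl.get_obs()['t'])"
```

```text
the job is handed in; nothing more can be done
the job is handed in; nothing more can be done
```

I put the tray away in its bay, pinned it and handed the job in at about 33 s of the 72 s allowed. `ctrl.close_job()` gives no verdict.

**What I did**
- **Tray:** I raised the front end by the brass bar, keeping the back edge on the bench. I turned it about 7.5° in line with the bay, rested the front edge about 14 mm onto the sill and let go. I then pushed the two white plates with the fingers either side of the lug. The tray went over the sill, dropped flat and stopped against the end stop, where the push rose to 14.7 N with almost no further movement.
- **Pin:** I lifted it from its stand and lowered it through the lug and sill with no side load. The collar met the lug at the expected height, pressed to about 17 N, and I released it.

**Last checks**
- **Position:** The lug hole lay over the sill hole to within about 1 mm before the pin went in. The pin stands upright with its collar on the lug, and the tray did not move while it was pinned.
- **Surroundings:** The jar, gem box, burnisher and both look-alike trays show no movement between the first and last pictures, and the gripper is clear of everything.
- **Disagreements:** Over the lug, the wrist camera put the pin's offset along the bay (world y) at about 0 mm, while the scene and side cameras said about +2 mm. I moved it 0.7 mm, and it went in freely. The picture comparison also flagged the orange tray's area, but that was only the pin gone from its stand.

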